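# Put the napkin rings away in the pull-out tray with the ring lifter

## Task

Pull the tray under the spice jars fully out and put every napkin ring that is lying in the drawer into a tray slot of its own, seated flat with the bore along the slot; then push the tray fully in, and have the ring lifter standing upright on its mat again. The glaze chips easily: never touch a ring with the gripper, but thread the lifter's rod through its bore, lift it and set it down gently without knocking it. Leave the jars and everything else where they are.

Things in the scene. Friction and masses are not known exactly. Their poses are not given: they have to be found in the camera images.
- rack: White ash two-tier drawer insert, fixed: a jar deck on two side panels, footprint 130 (x) x 270 (y) mm, origin at the footprint's centre on the drawer floor. Deck surface 74 mm high in front (its stop lip 92 mm), 100 mm at the back; jars on it reach 140 mm. Its x axis points away from the robot, the way the tray goes in; the tray runs beneath, 60 mm free height at the front.
- tray (a joint): How far the pull-out ash tray is out of the insert, m: 0 fully in, 0.11 fully out (it slides along the insert's -x, towards the robot). Friction about 1.2 N plus light damping, no spring, stays where it is left. Only when it is out are the slots clear of the jar deck.
- pull (a point): Grip point of the tray's pull: a matt black upright post 14 x 14 mm, reaching from 9 to 62 mm above the drawer floor; the point is on its axis, 45 mm up. It stands on a flat bar (top 9 mm up) 50 mm in front of the tray's front edge, and moves with the tray. Axes as the insert's.
- slot1 (a point): Slot 1 of 3 in the tray (floor 8 mm up, 34 mm wide in y between felt ribs, 48 mm long in x between ash lips, ribs and lips 6 mm high; tray 60 mm deep in x): the point where the centre of a ring lies when it is seated in it, 29 mm above the drawer floor, bore along the slot's x axis (= the insert's x). Slots are 60 mm apart in y; slot1 is the one nearest the pull, 60 mm from it in y.
- slot2 (a point): Slot 2 of 3 in the tray (floor 8 mm up, 34 mm wide in y between felt ribs, 48 mm long in x between ash lips, ribs and lips 6 mm high; tray 60 mm deep in x): the point where the centre of a ring lies when it is seated in it, 29 mm above the drawer floor, bore along the slot's x axis (= the insert's x). Slots are 60 mm apart in y; slot1 is the one nearest the pull, 60 mm from it in y.
- slot3 (a point): Slot 3 of 3 in the tray (floor 8 mm up, 34 mm wide in y between felt ribs, 48 mm long in x between ash lips, ribs and lips 6 mm high; tray 60 mm deep in x): the point where the centre of a ring lies when it is seated in it, 29 mm above the drawer floor, bore along the slot's x axis (= the insert's x). Slots are 60 mm apart in y; slot1 is the one nearest the pull, 60 mm from it in y.
- ring1: Napkin ring of glazed stoneware, glossy blue, may be absent: eight-sided tube, 42 mm across flats outside, 30 mm across flats bore, 36 mm long, about 50 g. It lies on one of its flats on the drawer floor. Origin at its centre (21 mm up on the floor); its x axis runs along the bore, both ends alike.
- ring2: Napkin ring of glazed stoneware, terracotta, may be absent: eight-sided tube, 42 mm across flats outside, 30 mm across flats bore, 36 mm long, about 50 g. It lies on one of its flats on the drawer floor. Origin at its centre (21 mm up on the floor); its x axis runs along the bore, both ends alike.
- ring3: Napkin ring of glazed stoneware, dark green-grey, may be absent: eight-sided tube, 42 mm across flats outside, 30 mm across flats bore, 36 mm long, about 50 g. It lies on one of its flats on the drawer floor. Origin at its centre (21 mm up on the floor); its x axis runs along the bore, both ends alike.
- ring4: Napkin ring of glazed stoneware, slate grey, may be absent: eight-sided tube, 42 mm across flats outside, 30 mm across flats bore, 36 mm long, about 50 g. It lies on one of its flats on the drawer floor. Origin at its centre (21 mm up on the floor); its x axis runs along the bore, both ends alike.
- lifter: Ring lifter: black handle block 40 (x) x 14 (y) x 44 mm tall, on a foot plate 40 x 34 x 4 mm; a steel rod, 8 mm thick, points along +x from the block (x = 20 to 105 mm), axis 12 mm above the underside, with a 12 mm ball at its end. About 110 g. Origin: centre of the foot's underside. Grip the block across y, fingertips above the foot. A ring on the rod hangs by its bore's upper flat.
- tip (a point): Centre of the ball at the rod's end, 105 mm along +x from the lifter's origin and 12 mm above its underside; axes as the lifter's.
- mat: Grey felt mat for the ring lifter, fixed to the drawer floor, 180 (x) x 80 (y) x 3 mm; origin at the centre of its underside.
- jar1: Clear glass spice jar with paprika red filling and steel screw lid, 44 mm diameter, 92 mm long, lying in a sloping slot of the insert's deck; origin on its axis near the middle. Leave alone.
- jar2: Clear glass spice jar with turmeric yellow filling and steel screw lid, 44 mm diameter, 92 mm long, lying in a sloping slot of the insert's deck; origin on its axis near the middle. Leave alone.
- jar3: Clear glass spice jar with green herb filling and steel screw lid, 44 mm diameter, 92 mm long, lying in a sloping slot of the insert's deck; origin on its axis near the middle. Leave alone.
- jar4: Clear glass spice jar with brown clove filling and steel screw lid, 44 mm diameter, 92 mm long, lying in a sloping slot of the insert's deck; origin on its axis near the middle. Leave alone.
- bowl: Small grey ceramic pinch bowl, 76 mm wide, 34 mm high, origin under its centre. Leave alone.
- funnel: Hard dark silicone funnel standing mouth down, 84 mm wide, 75 mm high, origin under its centre. Leave alone.
- spoons: Matte black set of three measuring spoons joined by a bar, about 120 x 115 mm, 10 mm high, lying flat; origin at the middle spoon's bowl. Leave alone.
Things that resemble listed ones, but are neither listed nor needed, are in the scene too. Leave any pink look-alike of the ring3 alone.

How it is judged:
By the outcome, as a careful person would: the job done as asked, in the order asked, and still so for the second after the job is handed in, with the robot touching nothing.
Of ring1, ring2, ring3, ring4 only 2 to 3 are there at a start; the rules pass over those that are not, and their reading is None.
At some moment in a run one of ring1, ring2, ring3, ring4, lifter may be knocked a few centimetres aside while the robot is not near it.
It also fails if it takes over 208 s, if anything falls off the work surface, if the arm or the gripper's body presses on something with over 40 N, if the wrist force passes 120 N, or if a joint passes its speed limit or range.

## Robot

A 6-joint arm with a two-finger parallel gripper is mounted at the origin on the work surface. World frame = base frame: x ahead of the robot, y to its left, z up, the work surface at z = 0. Lengths are in m, angles in rad, forces in N, time in s.
With the tool pointing down it reaches from about 0.25 to 0.775 m from the base axis. Payload 4 kg.
Tool frame: the origin (TCP) lies at the very end of the fingers, on their centre line; the grasp point (between the pads) lies tcp_to_grasp behind it (tcp_to_grasp is the distance from the TCP to the grasp point, in m); z points along the fingers, y is the direction in which the jaws open and shut (so a half turn about z gives the same grasp; the last joint's range is limited). The gripper opens to 94 mm and grips with 3 to 60 N. Pads are 16 mm wide; open, the fingers measure 119 mm over their backs; the gripper's body (75 mm by 177 mm) begins 78 mm behind the grasp point.
Start: joints at [-1.211, 0.087, 1.371, -0, 1.684, -0.103], TCP at [0.246, -0.492, 0.206] pointing down, gripper open.
Joint ranges: [-3.1, 3.1], [-0.76, 2.03], [0.27, 2.55], [-1.08, 4.22], [0.17, 2.65], [-2.57, 2.57]. Speed limits (rad/s): [2.79, 2.79, 3.14, 3.14, 3.14, 3.14].

## Interface

Orientations are given as [roll, pitch, yaw] about the fixed x, y, z axes, in that order (R = Rz(yaw) Ry(pitch) Rx(roll)).
In Python, from bench import * gives the robot as it stands.
- The arm moves only by the tool play_rows, never from a script. Its argument "rows" is a list of rows, each a list of 3 entries, a list of its own where there are three numbers: the finger opening in cm, from 0 to 9.4, then the shift along the world's x, y, z in cm, then the turn, a rotation vector about the world's x, y, z in rad. A call has 1 to 8 rows; each row is the pose to reach, as a shift and turn from the pose commanded when the call began; what a row does not reach only later rows make up. A row lasts 1/12 s, in which the tool goes at most 41.7 mm and 7.16 degrees, less where a joint would pass 70% of its speed; a pose out of reach is approached as far as the arm can. A call with a gripper value outside its range is refused whole. The fingers move at their own pace and stop on an object; the grip force is fixed at half the most. Time passes only in rows, so rows that repeat a pose let the fingers close. It gives the time, the measured TCP pose, the force and the opening at its end, in the units of the state.
- get_obs(): the state, without advancing time (a new reading comes with each control period).
- snapshot(name): name is "side" or "top"; returns a dict with "pixels" (384x512x3 uint8, red, green, blue), "fx", "fy", "cx", "cy" (pixels), "rvec" (rotation vector, rad) and "tvec" (3), from world to camera coordinates, as OpenCV has them. Camera axes: x right, y down, z forward; pixel columns grow to the right and rows downward; lengths in m; the calibration is good to about 2 mm. A picture is of the moment at which its call begins. There is no depth.
- close_job(): hands the job in, once; it reports no verdict.
Trained networks look in the newest picture that a camera, given by its name, has taken for a name from the list of things; names that differ only in an ending like _2 or _b are one class to them, and where a whole thing is asked for, a point or a joint stands for the part that bears it (a point fixed in the world has none). Each returns a list of dicts, best first, with "confidence" (0 to 1); they miss things now and then, are a little off and sometimes report something else, mostly with a low value. They report only what shows in the picture. A call takes as long as a camera call. They do not tell look-alikes from the thing itself.
- silhouettes(camera, label): "mask" (384x512 bool, what is visible of it) and "point" ([row, column] in pixels, amid what is visible of it).
The state is a dict: "time": time; "joint_positions": joint angles; "qvel": joint speeds; "joint_torque": joint torques, N m; "tool_pos": TCP position; "ee_rot": TCP orientation; "wrist_force": force on the tool from outside, world axes, zero at the start; "wrist_torque": the same for the moment, N m; "width": finger opening in m.
Only numpy, scipy, OpenCV 4.12 (cv2) and the standard library are available. Lean on these libraries where they do the work, as an engineer would, in place of code of your own. Each camera call takes 0.05 s, during which the arm holds its last target. There are 200 camera calls.

## Working session

There is one attempt and no reset: what is moved stays moved. The work goes in short steps, Python scripts to look and compute and a tool call to move; the robot and the scene stay as the last step left them, time stands still between calls to the robot, and variables do not carry over. Pictures are saved under pics/ and viewed, about 12 in all and at most 16, crops included, and the job is handed in when it is done.

Besides the shell and the picture viewer there is one more tool, called after ">>>" by a JSON object that holds its "fn" and its "kwargs". play_rows: Moves the arm, as the interface text tells. Its arguments: {"type":"object","properties":{"rows":{"type":"array"}},"required":["rows"]}

```bash
ls; mkdir -p pics
cat > h.py <<'E'
from bench import *
import numpy as np, cv2
def snap(n,save=None):
    s=snapshot(n)
    if save: cv2.imwrite('pics/'+save+'.png',s['pixels'][:,:,::-1])
    return s
def cam(s):
    R=cv2.Rodrigues(np.array(s['rvec'],float))[0]; t=np.array(s['tvec'],float).ravel()
    K=np.array([[s['fx'],0,s['cx']],[0,s['fy'],s['cy']],[0,0,1.]])
    return K,R,t
def ray(s,row,col,z):
    K,R,t=cam(s); d=R.T@np.linalg.inv(K)@[col,row,1]; c=-R.T@t
    return c+d*(z-c[2])/d[2]
def proj(s,P):
    K,R,t=cam(s); q=(K@(R@np.atleast_2d(P).T+t[:,None])).T
    return q[:,:2]/q[:,2:]   # col,row
E
python3 - <<'E'
from h import *
a=snap('top','top0');b=snap('side','side0')
for s in(a,b):
    K,R,t=cam(s);print(-R.T@t,R[2],s['fx'])
im=np.hstack
names='rack tray pull ring1 ring2 ring3 ring4 lifter tip mat bowl funnel spoons jar1'.split()
for c,s in(('top',a),('side',b)):
    for n in names:
        for d in silhouettes(c,n)[:3]:
            m=d['mask'];p=d['point'];print(c,n,round(d['confidence'],2),p,int(m.sum()),ray(s,p[0],p[1],.021).round(3))
print(get_obs()['time'])
for n,s in(('top',a),('side',b)):
    cv2.imwrite(f'pics/{n}0b.png',cv2.resize(s['pixels'][:,:,::-1],(800,600),interpolation=cv2.INTER_CUBIC))
E
```

```text
pics
[0.45825018 0.01556616 0.96327353] [ 0.15008782  0.00301197 -0.98866808] 349.1751430911625
[ 0.54111039 -0.88520977  0.86094555] [ 0.05349319  0.75795501 -0.65010974] 383.0100357100192
top rack 0.61 [147.1, 186.7] 3378 [0.738 0.21  0.021]
top rack 0.54 [252.9, 237.7] 712 [0.443 0.073 0.021]
top rack 0.34 [238.5, 118.2] 1555 [0.49  0.393 0.021]
top tray 0.89 [176.0, 210.4] 559 [0.654 0.144 0.021]
top pull 0.61 [173.5, 210.3] 651 [0.661 0.145 0.021]
top ring1 0.8 [201.0, 313.4] 217 [ 0.577 -0.135  0.021]
top ring1 0.68 [216.8, 406.0] 296 [ 0.528 -0.382  0.021]
top ring2 0.8 [201.0, 313.4] 217 [ 0.577 -0.135  0.021]
top ring2 0.68 [216.8, 406.0] 296 [ 0.528 -0.382  0.021]
top ring3 0.8 [201.0, 313.4] 217 [ 0.577 -0.135  0.021]
top ring3 0.68 [216.8, 406.0] 296 [ 0.528 -0.382  0.021]
top ring4 0.8 [201.0, 313.4] 217 [ 0.577 -0.135  0.021]
top ring4 0.68 [216.8, 406.0] 296 [ 0.528 -0.382  0.021]
top lifter 0.88 [252.9, 119.6] 280 [0.451 0.388 0.021]
top lifter 0.52 [175.2, 207.2] 665 [0.657 0.153 0.021]
top tip 0.76 [250.0, 120.4] 320 [0.459 0.386 0.021]
top mat 0.85 [240.3, 118.7] 1
[... 1439 characters left out ...]
142.7, 207.6] 131 [0.448 0.4   0.021]
side lifter 0.58 [154.4, 276.5] 239 [0.71  0.298 0.021]
side tip 0.42 [141.7, 209.2] 186 [0.454 0.406 0.021]
side tip 0.39 [144.8, 219.8] 430 [0.496 0.381 0.021]
side mat 0.62 [240.5, 251.4] 197 [ 0.585 -0.129  0.021]
side mat 0.58 [145.8, 219.3] 379 [0.494 0.374 0.021]
side bowl 0.66 [232.9, 318.0] 391 [ 0.785 -0.115  0.021]
side bowl 0.55 [192.1, 256.0] 149 [0.615 0.086 0.021]
side funnel 0.93 [295.2, 312.7] 777 [ 0.728 -0.328  0.021]
side spoons 0.91 [200.4, 207.5] 457 [0.454 0.057 0.021]
side jar1 0.73 [155.2, 279.3] 227 [0.72  0.292 0.021]
side jar1 0.68 [136.6, 279.6] 229 [0.737 0.42  0.021]
side jar1 0.62 [142.7, 278.5] 258 [0.727 0.376 0.021]
1.5
```

View pics/top0b.png

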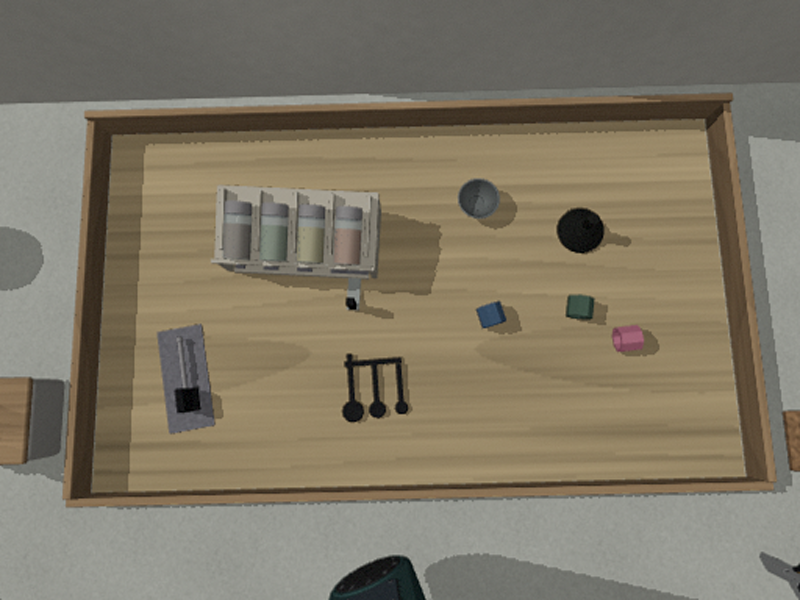

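View pics/side0b.png

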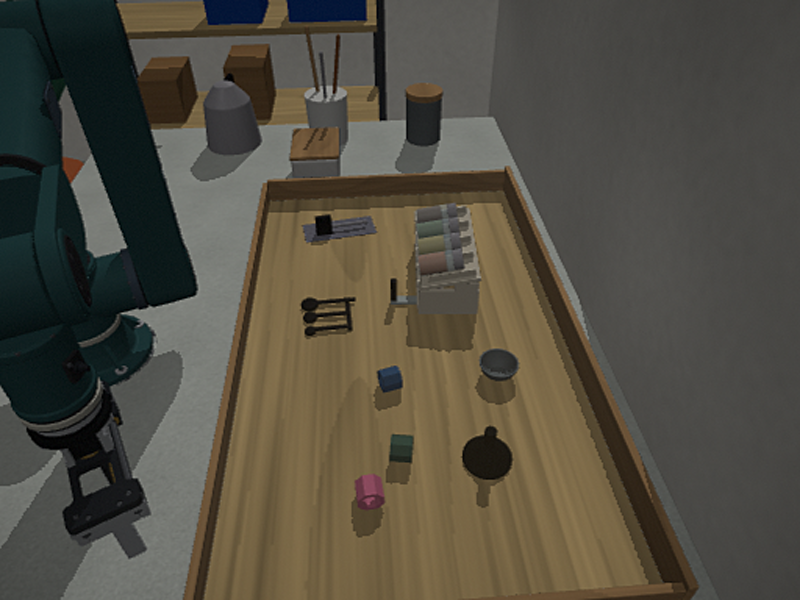

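Top view (800x600 pixels): the blue ring1 is at (490,314). The dark green ring3 candidate is at (580,307), and the pink look-alike to leave alone is at (628,338). The lifter is at (187,400) with its rod pointing up to (182,340), and the pull is at (351,298). I'll confirm these in one enlarged crop.

Run:
```python
import cv2,numpy as np
t=cv2.imread('pics/top0.png');s=cv2.imread('pics/side0.png')
def c(im,x,y,w=66,h=50): 
    return cv2.resize(im[y-h:y+h,x-w:x+w],(396,300),interpolation=cv2.INTER_CUBIC)
m=np.vstack([np.hstack([c(t,119,242),c(t,355,207)]),np.hstack([c(t,205,170),c(s,245,272)])])
cv2.imwrite('pics/crop1.png',m)
```

```text
(no output)
```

View pics/crop1.png

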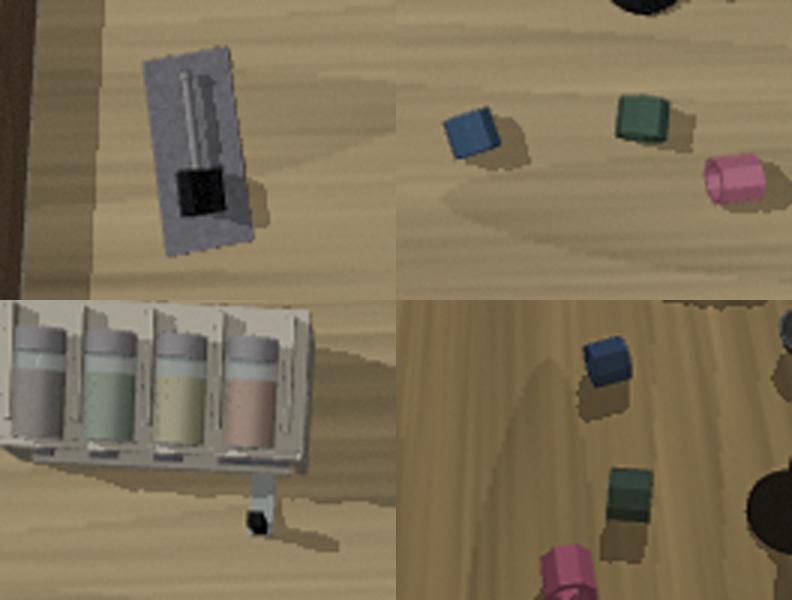

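The crop confirms it: blue ring1, dark green-grey ring3 and the lifter on its mat. Next I fit their poses in both views.

```bash
cat > fit.py <<'E'
from h import *
from scipy.optimize import minimize
def box(x0,x1,y0,y1,z0,z1): return np.array([[x,y,z] for x in(x0,x1) for y in(y0,y1) for z in(z0,z1)])
a=np.arange(8)*np.pi/4+np.pi/8; r=.021/np.cos(np.pi/8)
RING=[np.array([[x,r*np.cos(t),r*np.sin(t)] for x in(-.018,.018) for t in a])]
LIFT=[box(-.02,.02,-.007,.007,0,.044),box(-.02,.02,-.017,.017,0,.004)]
MAT=[box(-.09,.09,-.04,.04,0,.003)]
POST=[box(-.007,.007,-.007,.007,-.036,.017)]
def place(V,p): # p x y z yaw
    c,s=np.cos(p[3]),np.sin(p[3]); return V@np.array([[c,s,0],[-s,c,0],[0,0,1]])+p[:3]
def render(s,parts,p,S=8):
    m=np.zeros((384,512),np.float32); 
    q=[proj(s,place(V,p)) for V in parts]; A=np.vstack(q); o=np.floor(A.min(0)).astype(int)-2; w=np.ceil(A.max(0)).astype(int)-o+3
    b=np.zeros((w[1]*S,w[0]*S),np.uint8)
    for u in q: cv2.fillConvexPoly(b,cv2.convexHull((((u-o+.5)*S-.5)*16).round().astype(np.int32)),1,shift=4)
    b=cv2.resize(b.astype(np.float32),(w[0],w[1]),interpolation=cv2.INTER_AREA)
    m[o[1]:o[1]+w[1],o[0]:o[0]+w[0]]=b; return m
def fit(views,parts,p0,free=(0,1,3),yaws=None):
    best=None
    for y in ([p0[3]] if yaws is None else yaws):
        p=np.array(p0,float);p[3]=y;sc=np.array([.005,.005,.005,.1])
        def f(v):
            q=p.copy()
            for i,k in enumerate(free): q[k]+=v[i]*sc[k]
            return sum(np.abs(render(s,parts,q)-m).sum()/m.sum() for s,m in views)
        n=len(free);r=minimize(f,np.zeros(n),method='Nelder-Mead',options=dict(initial_simplex=np.vstack([np.zeros(n),np.eye(n)]),xatol=.01,fatol=1e-4))
        q=p.copy()
        for i,k in enumerate(free): q[k]+=r.x[i]*sc[k]
        if yaws is not None: print('   yaw0 %.2f'%y,q.round(4),round(r.fun,3))
        if best is None or r.fun<best[1]: best=(q,r.fun)
    return best
def blue(I): I=I.astype(int);return (I[...,2]>I[...,0]+18)&(I[...,2]>I[...,1]+8)
def green(I): I=I.astype(int);return (I[...,1]>I[...,0]+12)&(I[...,1]>I[...,2]-2)
def dark(I): return I.max(2)<42
def near(M,c,rad):
    m=np.zeros_like(M);r,k=int(c[0]),int(c[1]);m[r-rad:r+rad,k-rad:k+rad]=M[r-rad:r+rad,k-rad:k+rad]
    n,l,st,_=cv2.connectedComponentsWithStats(m.astype(np.uint8));
    return (l==1+np.argmax(st[1:,4])).astype(np.float32) if n>1 else m.astype(np.float32)
E
python3 - <<'E'
from fit import *
a=snap('top');b=snap('side')
sz={}
def get(fn,pt,ps,rad=18):
    v=[(a,near(fn(a['pixels']),pt,rad)),(b,near(fn(b['pixels']),ps,rad))];print([int(m.sum()) for _,m in v]);return v
Y=np.array([-.8,-.4,0,.4,.8,1.2])
v=get(blue,(201,313),(242,250));print('ring1',fit(v,RING,[.577,-.135,.021,0],yaws=Y));print('z',fit(v,RING,[.577,-.135,.021,0],(0,1,2,3),yaws=Y)[0])
v=get(green,(197,371),(287,257));print('ring3',fit(v,RING,[.58,-.29,.021,0],yaws=Y))
v=get(dark,(255,119),(144,207),12);print('lifter',fit(v,LIFT,[.43,.39,.003,0.1]));print('z',fit(v,LIFT,[.43,.39,.003,0.1],(0,1,2,3)))
v=get(dark,(191,224),(186,251),12);print('post',fit(v,POST,[.6,.13,.045,0],(0,1)))
d=[x for x in silhouettes('top','mat')][0];print('mat',fit([(a,d['mask'].astype(np.float32))],MAT,[.48,.39,0,.1]))
print(get_obs()['time'],get_obs()['ee_rot'],tcp_to_grasp)
E
```

```text
[205, 142]
   yaw0 -0.80 [ 0.5772 -0.1353  0.021   0.1789] 0.708
   yaw0 -0.40 [ 0.5771 -0.1353  0.021   0.1659] 0.706
   yaw0 0.00 [ 0.5773 -0.1355  0.021   0.1593] 0.706
   yaw0 0.40 [ 0.5771 -0.1354  0.021   0.1707] 0.705
   yaw0 0.80 [ 0.5772 -0.1354  0.021   0.1618] 0.705
   yaw0 1.20 [ 0.5772 -0.1357  0.021   1.6569] 1.092
ring1 (array([ 0.57707222, -0.13540506,  0.021     ,  0.17068852]), np.float64(0.7050696611404419))
   yaw0 -0.80 [ 0.5773 -0.135   0.0248  0.1354] 0.698
   yaw0 -0.40 [ 0.577  -0.1358  0.0239  0.1479] 0.691
   yaw0 0.00 [ 0.5769 -0.1355  0.0239  0.1614] 0.687
   yaw0 0.40 [ 0.5769 -0.1357  0.0234  0.1609] 0.689
   yaw0 0.80 [ 0.577  -0.1358  0.0235  0.1531] 0.691
   yaw0 1.20 [ 0.5786 -0.136   0.0208  1.7954] 1.087
z [ 0.57693426 -0.13550919  0.02393515  0.16139594]
[209, 80]
   yaw0 -0.80 [ 0.5872 -0.2913  0.021  -0.0738] 2.393
   yaw0 -0.40 [ 0.587  -0.2907  0.021  -0.0801] 2.396
   yaw0 0.00 [ 0.587  -0.2903  0.021  -0.0773] 2.4
   yaw0 0.40 [ 0.5872 -0.2902  0.021  -0.0949] 2.406
   yaw0 0.80 [ 0.5872 -0.2905  0.021  -0.0876] 2.396
   yaw0 1.20 [ 0.5877 -0.2903  0.021   1.4951] 3.344
ring3 (array([ 0.58719228, -0.29131845,  0.021     , -0.07383631]), np.float64(2.3927016258239746))
[218, 128]
lifter (array([0.44499634, 0.38922644, 0.003     , 0.02843798]), np.float64(0.28786981105804443))
z (array([0.44453966, 0.39060615, 0.00270094, 0.11126928]), np.float64(0.26486456394195557))
[37, 42]
post (array([0.60064328, 0.10303654, 0.045     , 0.        ]), np.float64(1.03396475315094))
mat (array([0.48228059, 0.40075134, 0.        , 0.16088288]), np.float64(0.15803343057632446))
1.65 [3.14151018e+00 1.79511555e-05 4.62794708e-01] 0.0188
```

Run:
```python
from fit import *
a=snap('top');b=snap('side')
def sil(c,l,pt,r=10):
    for d in silhouettes(c,l):
        if np.hypot(d['point'][0]-pt[0],d['point'][1]-pt[1])<r: return d['mask'].astype(np.float32)
Y=np.array([-.4,0,.4])
for n,l,fn,pt,ps,p0 in(('ring1','ring1',blue,(201,313),(242,250),[.577,-.135,.021,0]),('ring3','ring3',green,(197,371),(287,257),[.587,-.29,.021,0])):
    ms=sil('side',l,ps); mt=sil('top',l,pt)
    v=[(a,near(fn(a['pixels']),pt,18))]
    print(n,'top only',fit(v,RING,p0,yaws=Y)[0])
    for m,s in((ms,b),(mt,a)):
        if m is None: print('none');continue
        v.append((s,m)); print(n,'+sil',int(m.sum()),fit(v,RING,p0)[0])
# rod
I=a['pixels'].astype(int)
pts=[]
for row in range(217,247):
    c=I[row,108:126].sum(1); k=np.argmax(c); w=np.clip(c-np.median(c),0,None)[max(0,k-2):k+3]; pts.append((row,108+max(0,k-2)+(w*np.arange(len(w))).sum()/w.sum(),c[k]))
P=np.array([ray(a,r,c,.015)[:2] for r,c,_ in pts]);k=np.polyfit(P[:,0],P[:,1],1)
print('rod',k,np.abs(np.polyval(k,P[:,0])-P[:,1]).max(),P[0],P[-1],np.polyval(k,[.44,.55]))
# rack edge
print('edge',ray(a,264/1.5625,214/1.5625,.092),ray(a,276/1.5625,377/1.5625,.092))
g=cv2.cvtColor(a['pixels'],cv2.COLOR_RGB2GRAY)
print(g[176:200,214:236]); print(proj(a,[[.60,.103,.009],[.6,.103,.062]]),proj(b,[[.60,.103,.009],[.6,.103,.062]]))
```

```text
yaw0 -0.40 [ 0.5767 -0.1369  0.021   0.3286] 0.156
   yaw0 0.00 [ 0.5766 -0.1361  0.021   0.3351] 0.156
   yaw0 0.40 [ 0.5766 -0.1366  0.021   0.3257] 0.156
ring1 top only [ 0.57665214 -0.13691643  0.021       0.32863897]
ring1 +sil 206 [ 0.57697148 -0.13564624  0.021       0.25297725]
ring1 +sil 221 [ 0.57706227 -0.13490445  0.021       0.27163842]
   yaw0 -0.40 [ 0.5861 -0.2925  0.021  -0.0685] 0.238
   yaw0 0.00 [ 0.5865 -0.2921  0.021   0.0243] 0.235
   yaw0 0.40 [ 0.5863 -0.2922  0.021   0.0024] 0.234
ring3 top only [ 0.58633346 -0.29217161  0.021       0.00243934]
ring3 +sil 246 [ 0.58714996 -0.29068507  0.021      -0.08039065]
ring3 +sil 273 [ 0.58745376 -0.29080828  0.021      -0.11614066]
rod [0.16322587 0.320812  ] 0.0020289796607957933 [0.54848219 0.41128973] [0.46987767 0.39721455] [0.39263139 0.41058623]
edge [0.66273337 0.32260271 0.092     ] [0.63548392 0.05619498 0.092     ]
[[115 124 126 125 124 125 123 126 122 120 122 123 122 121 121 118 121 118
  118 117 117 109]
 [ 85  86  87  89  89  93  93  92  92  97  97 107 108 109 104 111 116 115
  115 113 123 116]
 [ 96  97 
[... 1454 characters left out ...]
  98
   97  95 130 135]
 [133 134 135 134 135 136 141  57  17  27  22  29   4   0  94 100  99  97
   97  98 134 138]
 [135 136 138 136 138 136 140  83  24  12  13  14   6   1  75 100 102 101
  103 100 109 137]
 [139 138 139 139 139 140 141 136  84  21   0   5   0   0  95 106 102 103
  101 100  99 108]
 [140 138 139 138 139 140 138 141 137  66   4   1   0   0 100  98 101 102
   99 101 100 100]
 [137 137 136 136 138 137 137 137 128  90  81  83  83  80  93  83  98  99
   98  96  97  97]
 [134 135 135 135 133 134 134 134 134 130 130 130 132 101  95  91  94  95
   95  95  98  98]]
[[226.11410123 195.64212348]
 [224.21933919 192.71166753]] [[251.09752938 191.73402284]
 [250.92627073 179.63490472]]
```

ring1 is at about (0.577, -0.135) with yaw 0.27, and ring3 at about (0.587, -0.291) with yaw -0.1. The lifter is at about (0.4445, 0.3925) with yaw 0.16, the pull at (0.600, 0.103), and the rack yaw is about -0.10. I'll move to above the pull.

>>> {"fn": "play_rows", "kwargs": {"rows": [[9.4,[4,7,1],[0,0,-0.1]],[9.4,[6,10.5,1],[0,0,-0.2]],[9.4,[8,13.5,1],[0,0,-0.3]],[9.4,[10,17,1],[0,0,-0.4]],[9.4,[12,20,1],[0,0,-0.5]],[9.4,[14,23.5,1],[0,0,-0.565]],[9.4,[16,27,1],[0,0,-0.565]],[9.4,[18,30,1],[0,0,-0.565]]]}}

```text
time: 2.62
tool_pos: [0.4169, -0.2047, 0.2159]
ee_rot: [3.141, -0.001, -0.103]
wrist_force: [1.2, -0.6, 1.1]
width: 0.0939
```

>>> {"fn": "play_rows", "kwargs": {"rows": [[5,[2.2,3.7,-1],[0,0,0]],[5,[4.4,7.4,-2],[0,0,0]],[5,[6.6,11.1,-3],[0,0,0]],[5,[8.8,14.8,-4],[0,0,0]],[5,[11,18.5,-5],[0,0,0]],[5,[13.2,22.2,-6],[0,0,0]],[5,[15.4,26,-6],[0,0,0]],[5,[17.4,29.5,-6],[0,0,0]]]}}

```text
time: 3.28
tool_pos: [0.5827, 0.0768, 0.1545]
ee_rot: [3.141, 0.002, -0.102]
wrist_force: [0.5, -0.7, -0.3]
width: 0.0502
```

>>> {"fn": "play_rows", "kwargs": {"rows": [[5,[0,0,0],[0,0,0]],[5,[0,0,-3],[0,0,0]],[5,[0,0,-6],[0,0,0]],[5,[0,0,-9],[0,0,0]],[5,[0,0,-11],[0,0,0]],[5,[0,0,-12.8],[0,0,0]],[5,[0,0,-12.8],[0,0,0]],[5,[0,0,-12.8],[0,0,0]]]}}

```text
time: 3.95
tool_pos: [0.5816, 0.0744, 0.0268]
ee_rot: [3.141, 0.003, -0.102]
wrist_force: [-2.1, -0.7, -0.6]
width: 0.0502
```

>>> {"fn": "play_rows", "kwargs": {"rows": [[1,[0,0,0],[0,0,0]],[1,[0,0,0],[0,0,0]],[1,[0,0,0],[0,0,0]],[1,[0,0,0],[0,0,0]],[1,[0,0,0],[0,0,0]],[1,[0,0,0],[0,0,0]]]}}

```text
time: 4.45
tool_pos: [0.5833, 0.0746, 0.0286]
ee_rot: [3.141, -0.002, -0.102]
wrist_force: [1.3, 0.3, 0.1]
width: 0.0133
```

Run:
```python
from h import *
a=snap('top','t1');b=snap('side')
A=cv2.resize(a['pixels'][120:240,150:290],None,fx=2.8,fy=2.8,interpolation=2);B=cv2.resize(b['pixels'][110:230,170:310],None,fx=2.8,fy=2.8,interpolation=2)
cv2.imwrite('pics/c2.png',np.hstack([A,B])[:,:,::-1]);o=get_obs();print(o['width'],o['tool_pos'],proj(a,[o['tool_pos']]),proj(b,[o['tool_pos']]))
```

```text
0.01048402116174603 [0.58301376 0.0746386  0.02819618] [[236.02027456 200.5567209 ]] [[246.5166092 193.177992 ]]
```

View pics/c2.png

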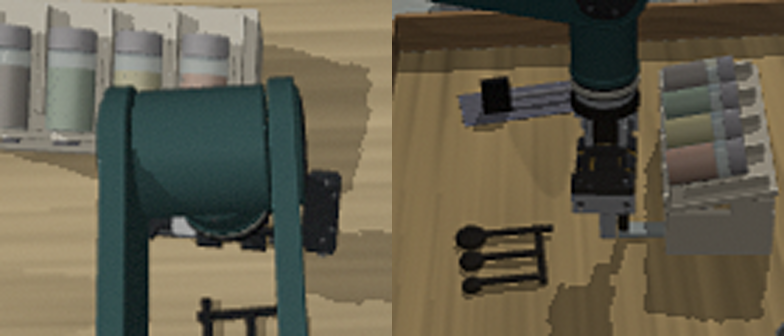

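The jaws closed beside the post, because the last move stopped short. I'll rise, shift and go down again.

>>> {"fn": "play_rows", "kwargs": {"rows": [[5,[0,0,3],[0,0,0]],[5,[0,0,6],[0,0,0]],[5,[0.5,1,6],[0,0,0]],[5,[1,2,6],[0,0,0]],[5,[1.7,2.8,6],[0,0,0]],[5,[1.7,2.8,6],[0,0,0]],[5,[1.7,2.8,6],[0,0,0]]]}}

```text
time: 5.13
tool_pos: [0.5988, 0.1033, 0.0856]
ee_rot: [3.141, 0.004, -0.101]
wrist_force: [-0.2, -0.2, 0.1]
width: 0.0491
```

>>> {"fn": "play_rows", "kwargs": {"rows": [[5,[0.2,0,-2],[0,0,0]],[5,[0.2,0,-4],[0,0,0]],[5,[0.2,0,-5.8],[0,0,0]],[5,[0.2,0,-5.8],[0,0,0]],[0.8,[0.2,0,-5.8],[0,0,0]],[0.8,[0.2,0,-5.8],[0,0,0]],[0.8,[0.2,0,-5.8],[0,0,0]],[0.8,[0.2,0,-5.8],[0,0,0]]]}}

```text
time: 5.8
tool_pos: [0.6027, 0.1028, 0.0314]
ee_rot: [-3.141, -0.003, -0.102]
wrist_force: [-0.1, 0.0, 1.2]
width: 0.0269
```

>>> {"fn": "play_rows", "kwargs": {"rows": [[0.8,[0,0,0],[0,0,0]],[0.8,[0,0,0],[0,0,0]],[0.8,[0,0,0],[0,0,0]],[0.8,[0,0,0],[0,0,0]]]}}

```text
time: 6.13
tool_pos: [0.6028, 0.1061, 0.0311]
ee_rot: [-3.136, -0.003, -0.101]
wrist_force: [1.5, 7.4, 1.0]
width: 0.0141
```

>>> {"fn": "play_rows", "kwargs": {"rows": [[0.8,[-1,0.35,0],[0,0,0]],[0.8,[-2.5,0.5,0],[0,0,0]],[0.8,[-4,0.7,0],[0,0,0]],[0.8,[-5.5,0.8,0],[0,0,0]],[0.8,[-7,0.95,0],[0,0,0]],[0.8,[-8.5,1.1,0],[0,0,0]],[0.8,[-10,1.25,0],[0,0,0]],[0.8,[-11,1.35,0],[0,0,0]]]}}

```text
time: 6.8
tool_pos: [0.4953, 0.1146, 0.0313]
ee_rot: [3.139, -0.013, -0.102]
wrist_force: [21.5, -5.8, -12.2]
width: 0.0139
```

>>> {"fn": "play_rows", "kwargs": {"rows": [[0.8,[0,0,0],[0,0,0]],[0.8,[-0.2,0,0],[0,0,0]],[0.8,[-0.2,0,0],[0,0,0]]]}}

```text
time: 7.05
tool_pos: [0.495, 0.1146, 0.0313]
ee_rot: [3.14, -0.014, -0.102]
wrist_force: [12.5, -3.9, -6.6]
width: 0.014
```

>>> {"fn": "play_rows", "kwargs": {"rows": [[4,[0.2,0,0],[0,0,0]],[4,[0.2,0,0],[0,0,0]],[4,[0.2,0,0],[0,0,0]],[4,[0.2,0,0],[0,0,0]],[4,[0.2,0,3],[0,0,0]],[5,[0.2,0,6],[0,0,0]],[5,[0.2,0,9],[0,0,0]],[5,[0.2,0,10],[0,0,0]]]}}

```text
time: 7.72
tool_pos: [0.4937, 0.1168, 0.1347]
ee_rot: [-3.14, -0.007, -0.102]
wrist_force: [1.5, 0.2, 0.6]
width: 0.0498
```

>>> {"fn": "play_rows", "kwargs": {"rows": [[5,[-1,3.5,1],[0,0,0.05]],[5,[-2,7,1],[0,0,0.1]],[5,[-3,10.5,1],[0,0,0.15]],[5,[-4,14,1],[0,0,0.2]],[5,[-5,17.5,1],[0,0,0.264]],[5,[-5,20,1],[0,0,0.264]],[5,[-5,20,1],[0,0,0.264]],[5,[-5,20,1],[0,0,0.264]]]}}

```text
time: 8.38
tool_pos: [0.4405, 0.3169, 0.1384]
ee_rot: [3.14, 0.002, 0.164]
wrist_force: [0.0, -0.3, 0.4]
width: 0.0499
```

Run:
```python
from fit import *
a=snap('top','t3');b=snap('side')
A=cv2.resize(a['pixels'][130:280,80:280],(800,600),interpolation=2)
cv2.imwrite('pics/c3.png',A[:,:,::-1])
c=proj(a,[[.495,.1146,.045]])[0];cs=proj(b,[[.495,.1146,.045]])[0];print(c,cs)
v=[(a,near(dark(a['pixels']),c[::-1],8)),(b,near(dark(b['pixels']),cs[::-1],8))]
print([int(m.sum()) for _,m in v]);p=fit(v,POST,[.495,.1146,.045,-.1],(0,1));print(p)
o=get_obs();print(o['tool_pos'],o['ee_rot'],o['joint_positions'],o['time'])
```

```text
[220.90327709 233.46356185] [219.5426289  183.01605591]
[29, 43]
(array([ 0.49712502,  0.11312921,  0.045     , -0.1       ]), np.float64(1.1918854713439941))
[0.44128501 0.31534727 0.13886606] [3.14025984e+00 1.56265674e-03 1.61345015e-01] [ 5.16379114e-01  9.43666720e-02  1.49527804e+00 -7.06575312e-04
  1.55387647e+00  1.92584202e+00] 8.4833
```

View pics/c3.png

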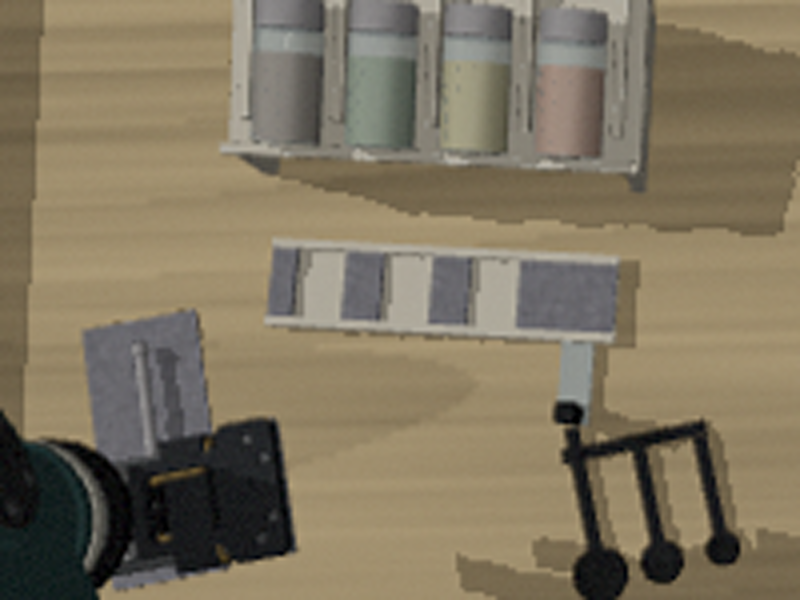

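The tray is out, and the three slot floors show at crop pixels (498,293), (410,288) and (323,285). The lifter is untouched on its mat.

Run:
```python
from h import *
a=snap('top')
f=lambda x,y,z:ray(a,130+(y+.5)/4-.5,80+(x+.5)/4-.5,z)[:2]
for n,q in(('rear',[(273,241),(617,259)]),('front',[(265,326),(615,341)])):
    p,r=[f(*u,.014) for u in q];d=p-r;print(n,p,r,np.linalg.norm(d),'yaw',np.arctan2(-d[0],d[1]))
for i,(x0,x1,y) in enumerate([(472,520,294),(384,434,289),(297,346,285)]): print(i+1,f((x0+x1)/2,y,.010),f(x0,y,.01),f(x1,y,.01))
print('bar',f(577,342,.009),f(575,400,.009))
p=np.array([.497,.113]);
for y in(-.1,-.085,-.07):
    X=np.array([np.cos(y),np.sin(y)]);Y=np.array([-X[1],X[0]])
    print(y,[(p+.08*X+k*.06*Y).round(4) for k in(1,2,3)])
```

```text
rear [0.6211226  0.31837374] [0.60220829 0.08114707] 0.2379795030773888 yaw -0.07956265049187485
front [0.56232926 0.32261232] [0.54574258 0.08341032] 0.2397763908583709 yaw -0.06923092235800445
1 [0.58068805 0.16510171] [0.58112761 0.18163417] [0.5802486  0.14857323]
2 [0.58575368 0.22507317] [0.58621264 0.24231896] [0.58529484 0.20783171]
3 [0.59014255 0.28549648] [0.59059327 0.30241951] [0.58969195 0.26857761]
bar [0.54620296 0.10981771] [0.5066613  0.11164025]
-0.1 [array([0.5826, 0.1647]), array([0.5886, 0.2244]), array([0.5946, 0.2841])]
-0.085 [array([0.5818, 0.166 ]), array([0.5869, 0.2258]), array([0.592 , 0.2856])]
-0.07 [array([0.581 , 0.1673]), array([0.5852, 0.2271]), array([0.5894, 0.287 ])]
```

>>> {"fn": "play_rows", "kwargs": {"rows": [[6,[0.3,2.5,0],[0,0,0]],[6,[0.3,5,0],[0,0,0]],[6,[0.3,7.7,0],[0,0,0]],[6,[0.3,7.7,-3],[0,0,0]],[6,[0.3,7.7,-6],[0,0,0]],[6,[0.3,7.7,-6.5],[0,0,0]],[6,[0.3,7.7,-6.5],[0,0,0]],[6,[0.3,7.7,-6.5],[0,0,0]]]}}

```text
time: 9.2
tool_pos: [0.4452, 0.3924, 0.0755]
ee_rot: [3.142, -0.0, 0.16]
wrist_force: [-0.8, -1.0, -0.4]
width: 0.0598
```

Run:
```python
from h import *
a=snap('top');b=snap('side')
A=cv2.resize(a['pixels'][190:290,70:203],(400,300),interpolation=2)
B=cv2.resize(b['pixels'][95:195,140:273],(400,300),interpolation=2)
cv2.imwrite('pics/c4.png',np.hstack([A,B])[:,:,::-1])
o=get_obs();print(o['tool_pos'],o['ee_rot'])
```

```text
[0.4461292  0.39346102 0.07727875] [-3.1398682  -0.00363828  0.16061855]
```

View pics/c4.png

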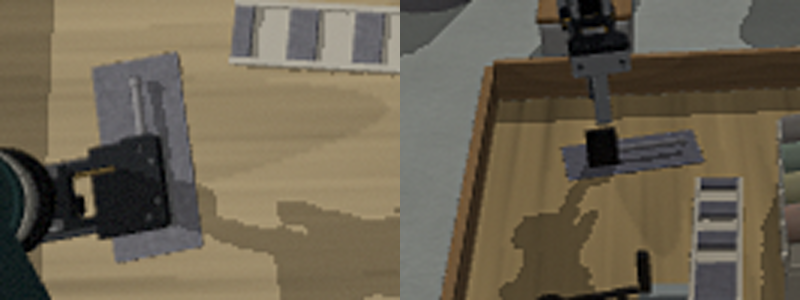

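The fingers are centred over the block, so I'll go down and grip.

>>> {"fn": "play_rows", "kwargs": {"rows": [[6,[0,0,-2],[0,0,0]],[6,[0,0,-4],[0,0,0]],[6,[0,0,-6],[0,0,0]],[6,[0,0,-6],[0,0,0]],[6,[0,0,-6],[0,0,0]],[0.8,[0,0,-6],[0,0,0]],[0.8,[0,0,-6],[0,0,0]],[0.8,[0,0,-6],[0,0,0]]]}}

```text
time: 9.97
tool_pos: [0.4458, 0.3941, 0.017]
ee_rot: [-3.14, -0.003, 0.162]
wrist_force: [0.7, -0.0, 0.4]
width: 0.0431
```

>>> {"fn": "play_rows", "kwargs": {"rows": [[0.8,[0,0,0],[0,0,0]],[0.8,[0,0,0],[0,0,0]],[0.8,[0,0,0],[0,0,0]],[0.8,[0,0,0],[0,0,0]],[0.8,[0,0,0],[0,0,0]],[0.8,[0,0,0],[0,0,0]]]}}

```text
time: 10.47
tool_pos: [0.4446, 0.3932, 0.0148]
ee_rot: [3.141, 0.0, 0.162]
wrist_force: [-0.2, -0.5, 1.9]
width: 0.0141
```

Gripped. I'll lift it and carry it to ring1.

>>> {"fn": "play_rows", "kwargs": {"rows": [[0.8,[0,0,2],[0,0,0]],[0.8,[0,0,5],[0,0,0]],[0.8,[0,-2,8],[0,0,0]],[0.8,[0,-5.5,11],[0,0,0]],[0.8,[0,-9,11],[0,0,0.05]],[0.8,[0,-12.5,11],[0,0,0.05]],[0.8,[0,-16,11],[0,0,0.1]],[0.8,[0,-19.5,11],[0,0,0.1]]]}}

```text
time: 11.13
tool_pos: [0.4441, 0.1968, 0.1247]
ee_rot: [3.141, -0.0, 0.264]
wrist_force: [1.5, -0.3, -1.2]
width: 0.0141
```

>>> {"fn": "play_rows", "kwargs": {"rows": [[0.8,[0,-3.5,0],[0,0,0]],[0.8,[0,-7,0],[0,0,0]],[0.8,[0,-10.5,0],[0,0,0]],[0.8,[0,-14,0],[0,0,0]],[0.8,[-0.5,-17.5,0],[0,0,0]],[0.8,[-1,-21,0],[0,0,0]],[0.8,[-1.5,-24.5,0],[0,0,0]],[0.8,[-1.5,-28,0],[0,0,0]]]}}

```text
time: 11.8
tool_pos: [0.4283, -0.0831, 0.1246]
ee_rot: [-3.141, 0.0, 0.262]
wrist_force: [0.9, -0.2, -1.4]
width: 0.0142
```

>>> {"fn": "play_rows", "kwargs": {"rows": [[0.8,[0,-3,0],[0,0,0]],[0.8,[0,-6,0],[0,0,0]],[0.8,[0,-9,0],[0,0,0]],[0.8,[0,-9,-3],[0,0,0]],[0.8,[0,-9,-6],[0,0,0]],[0.8,[0,-9,-6],[0,0,0]],[0.8,[0,-9,-6],[0,0,0]]]}}

```text
time: 12.38
tool_pos: [0.4278, -0.1708, 0.063]
ee_rot: [-3.138, 0.004, 0.262]
wrist_force: [1.5, -0.1, -1.2]
width: 0.0136
```

```bash
cat > look.py <<'E'
from fit import *
import sys
# look.py ring crop-name cx(top) cy w
def sil(c,l,pt,r=8):
    for d in silhouettes(c,l):
        if np.hypot(d['point'][0]-pt[0],d['point'][1]-pt[1])<r: return d['mask'].astype(np.float32)
def ringpose(a,b,n,p0,free=(0,1,3)):
    fn=blue if n=='ring1' else green
    v=[]
    for c,s in(('top',a),('side',b)):
        q=proj(s,[p0[:3]])[0][::-1]; m=sil(c,n,q)
        if c=='top': v.append((s,near(fn(s['pixels']),q,16)))
        if m is not None: v.append((s,m))
    r=fit(v,RING,p0,free);print(n,[int(m.sum()) for _,m in v],r[0].round(4),round(r[1],2));return r[0]
def pair(a,b,P,name,k=33):
    o=[]
    for s in(a,b):
        c,r=proj(s,[P])[0].astype(int); o.append(cv2.resize(s['pixels'][max(0,r-k):r+k,max(0,c-k):c+k],(400,400),interpolation=2))
    cv2.imwrite('pics/%s.png'%name,np.hstack(o)[:,:,::-1])
E
python3 - <<'E'
from look import *
a=snap('top');b=snap('side');o=get_obs();print(o['time'],o['tool_pos'],o['ee_rot'])
ringpose(a,b,'ring1',[.577,-.135,.021,.27]);ringpose(a,b,'ring3',[.587,-.291,.021,-.1])
pair(a,b,[.53,-.15,.04],'c5')
T=np.array(o['tool_pos']);y=o['ee_rot'][2];tip=T+.105*np.array([np.cos(y),np.sin(y),0])
for s in(a,b):
    q=proj(s,[[.53,-.15,.04]])[0].astype(int);print((proj(s,[tip])[0]-q+33)*400/66)
E
```

```text
12.4833 [ 0.43044801 -0.17186033  0.06620867] [ 3.14012782e+00 -1.49606311e-03  2.62372866e-01]
ring1 [205, 229, 198] [ 0.5775 -0.1361  0.021   0.2628] 0.38
ring3 [220, 282, 238] [ 0.5874 -0.2916  0.021  -0.1124] 0.4
[203.95198567 194.56570352]
[204.61242693 156.60016084]
```

View pics/c5.png

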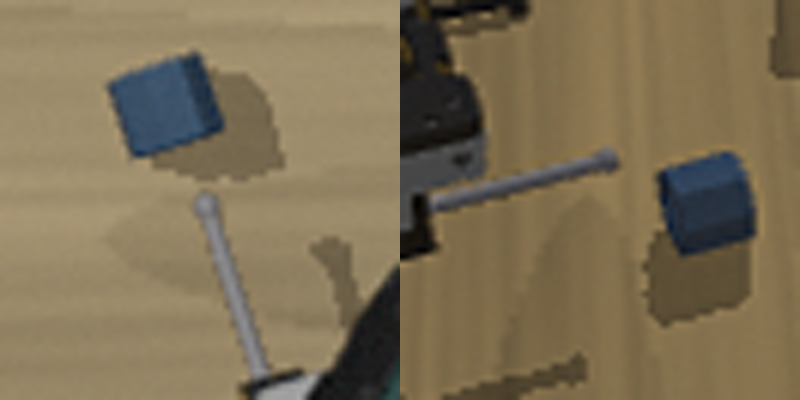

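Lowering to bore height in front of ring1, then measuring the rod against the ring.

>>> {"fn": "play_rows", "kwargs": {"rows": [[0.8,[0,-0.2,-1.5],[0,0,0]],[0.8,[0,-0.2,-3],[0,0,0]],[0.8,[0,-0.2,-4.3],[0,0,0]],[0.8,[0,-0.2,-4.3],[0,0,0]],[0.8,[0,-0.2,-4.3],[0,0,0]]]}}

```text
time: 13.1
tool_pos: [0.4296, -0.1735, 0.022]
ee_rot: [-3.141, 0.0, 0.262]
wrist_force: [0.1, -0.9, -1.5]
width: 0.0138
```

```bash
cat >> look.py <<'E'
def rodmask(s,T,y):
    I=s['pixels'].astype(int); m=(I[...,0]-I[...,2]<18)&(I.max(2)>70)&(I[...,2]-I[...,0]<25)
    u=np.array([np.cos(y),np.sin(y),0]);q=proj(s,[T+.055*u,T+.111*u]);z=np.zeros((384,512),np.uint8)
    cv2.line(z,*[tuple(map(int,k.round())) for k in q],1,13); return q,(m&(z>0))
def rodline(a,b,o):
    """triangulate rod: fit axis offsets (lateral, vertical, yaw) of the predicted rod to grey pixels in both views"""
    T=np.array(o['tool_pos']);y=o['ee_rot'][2]
    for n,s in(('top',a),('side',b)):
        q,m=rodmask(s,T,y);r,c=np.nonzero(m)
        if len(r)<8: print(n,'few',len(r));continue
        p=np.c_[c,r].astype(float);d=(q[1]-q[0])/np.linalg.norm(q[1]-q[0]);nn=np.array([-d[1],d[0]])
        al=(p-q[0])@d;off=(p-q[0])@nn;L=np.linalg.norm(q[1]-q[0]);k=(al>2)&(al<L+4)
        mm=56/L
        print(n,'px',k.sum(),'perp offset mm',round(np.median(off[k])*mm,1),'(dir',nn.round(2),') tip end past pred mm',round((np.percentile(al[k],98)-L)*mm,1))
E
python3 - <<'E'
from look import *
a=snap('top');b=snap('side');o=get_obs();print(o['time'],o['tool_pos'],o['ee_rot'])
p=ringpose(a,b,'ring1',[.577,-.135,.021,.27])
rodline(a,b,o)
T=o['tool_pos'];y=o['ee_rot'][2];d=p[:2]-T[:2];print('along',d@[np.cos(y),np.sin(y)],'lat',d@[-np.sin(y),np.cos(y)])
pair(a,b,[.54,-.145,.02],'c6',28)
E
```

```text
13.2 [ 0.43058585 -0.1741417   0.02318282] [ 3.13976748e+00 -1.80937829e-03  2.61997156e-01]
ring1 [205, 212, 198] [ 0.5775 -0.1365  0.021   0.3051] 0.54
top px 47 perp offset mm 0.2 (dir [ 0.95 -0.31] ) tip end past pred mm -5.1
side px 35 perp offset mm -0.9 (dir [0.26 0.97] ) tip end past pred mm -1.7
along 0.15167126995582136 lat -0.00173942887758336
```

View pics/c6.png

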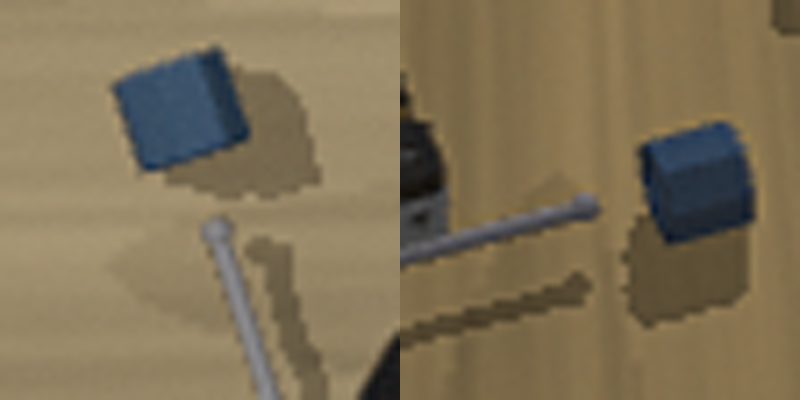

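The rod lines up with the bore, so I'll thread it slowly.

>>> {"fn": "play_rows", "kwargs": {"rows": [[0.8,[0.5,0,0],[0,0,0.01]],[0.8,[1.5,0.25,0],[0,0,0.01]],[0.8,[2.5,0.5,0],[0,0,0.01]],[0.8,[3.5,0.78,0],[0,0,0.01]],[0.8,[4.5,1.05,0],[0,0,0.01]],[0.8,[4.5,1.05,0],[0,0,0.01]]]}}

```text
time: 13.8
tool_pos: [0.477, -0.1627, 0.0219]
ee_rot: [3.141, -0.001, 0.273]
wrist_force: [-0.1, -0.9, -1.2]
width: 0.0138
```

Run:
```python
from look import *
a=snap('top');b=snap('side');o=get_obs();print(o['time'],o['tool_pos'],o['ee_rot'],o['wrist_force'],o['wrist_torque'])
ringpose(a,b,'ring1',[.577,-.136,.021,.27])
```

```text
13.9 [ 0.47493622 -0.16290506  0.02150242] [-3.14132810e+00  8.60433541e-04  2.72932601e-01] [ 0.28987238 -0.19176223 -0.91884138] [ 0.03792993 -0.02995072  0.0090813 ]
ring1 [205, 245, 198] [ 0.5782 -0.1365  0.021   0.2641] 0.4
```

>>> {"fn": "play_rows", "kwargs": {"rows": [[0.8,[0.8,0.21,0],[0,0,0]],[0.8,[1.6,0.43,0],[0,0,0]],[0.8,[2.4,0.65,0],[0,0,0]],[0.8,[3.2,0.87,0],[0,0,0]],[0.8,[4.0,1.08,0],[0,0,0]],[0.8,[4.0,1.08,0],[0,0,0]]]}}

```text
time: 14.5
tool_pos: [0.5165, -0.152, 0.022]
ee_rot: [3.141, -0.001, 0.273]
wrist_force: [-0.4, -0.6, 0.0]
width: 0.0139
```

Run:
```python
from look import *
a=snap('top');b=snap('side');o=get_obs();print(o['time'],o['tool_pos'],o['ee_rot'],o['wrist_force'])
ringpose(a,b,'ring1',[.577,-.136,.021,.27]);pair(a,b,[.56,-.14,.02],'c7',28)
```

```text
14.6 [ 0.51487845 -0.15222898  0.02161507] [-3.14155937e+00  4.87617493e-04  2.72506214e-01] [-0.48592521 -0.04954739 -0.54312081]
ring1 [185, 207, 146] [ 0.5782 -0.1355  0.021   0.2962] 1.02
```

View pics/c7.png

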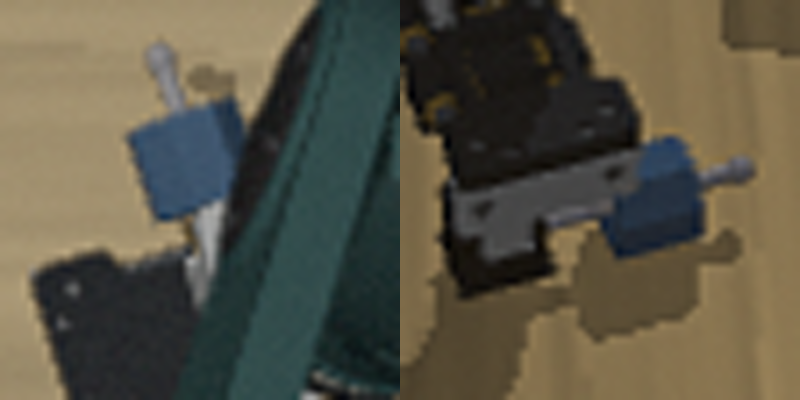

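Threaded cleanly, and the ring hasn't moved. Lifting gently.

>>> {"fn": "play_rows", "kwargs": {"rows": [[0.8,[0,0,0.4],[0,0,0]],[0.8,[0,0,0.7],[0,0,0]],[0.8,[0,0,0.9],[0,0,0]],[0.8,[0,0,1.1],[0,0,0]],[0.8,[0,0,1.3],[0,0,0]],[0.8,[0,0,1.6],[0,0,0]],[0.8,[0,0,2],[0,0,0]],[0.8,[0,0,2.5],[0,0,0]]]}}

```text
time: 15.37
tool_pos: [0.5143, -0.1523, 0.0468]
ee_rot: [-3.141, 0.001, 0.272]
wrist_force: [-0.4, -0.2, -1.7]
width: 0.014
```

>>> {"fn": "play_rows", "kwargs": {"rows": [[0.8,[-0.2,0,1],[0,0,0]],[0.8,[-0.8,0,2],[0,0,0]],[0.8,[-1.5,0,3.2],[0,0,0]],[0.8,[-2.2,0,4.4],[0,0,0]],[0.8,[-3,0,5.6],[0,0,0]],[0.8,[-3.8,0.5,6.6],[0,0,0]],[0.8,[-4.5,1.2,7.3],[0,0,-0.02]],[0.8,[-5,2.2,7.8],[0,0,-0.04]]]}}

```text
time: 16.03
tool_pos: [0.4641, -0.131, 0.1273]
ee_rot: [3.139, -0.002, 0.23]
wrist_force: [0.2, -0.7, -0.9]
width: 0.0139
```

>>> {"fn": "play_rows", "kwargs": {"rows": [[0.8,[-0.2,1.6,0],[0,0,-0.02]],[0.8,[-0.2,3.4,0],[0,0,-0.04]],[0.8,[-0.2,5.4,0],[0,0,-0.06]],[0.8,[-0.2,7.4,0],[0,0,-0.08]],[0.8,[-0.2,9.4,0],[0,0,-0.1]],[0.8,[-0.2,11.4,0],[0,0,-0.12]],[0.8,[-0.2,13.4,0],[0,0,-0.14]],[0.8,[-0.2,15.4,0],[0,0,-0.16]]]}}

```text
time: 16.7
tool_pos: [0.4621, 0.0243, 0.1262]
ee_rot: [3.141, -0.002, 0.071]
wrist_force: [0.6, 0.1, -2.5]
width: 0.0137
```

>>> {"fn": "play_rows", "kwargs": {"rows": [[0.8,[0,2,0],[0,0,-0.02]],[0.8,[0,4,0],[0,0,-0.04]],[0.8,[0,6,0],[0,0,-0.06]],[0.8,[0,8,0],[0,0,-0.08]],[0.8,[0,10,0],[0,0,-0.1]],[0.8,[0,12,0],[0,0,-0.12]],[0.8,[0,14,0],[0,0,-0.13]],[0.8,[0,16,0],[0,0,-0.15]]]}}

```text
time: 17.37
tool_pos: [0.4622, 0.1843, 0.1262]
ee_rot: [-3.141, -0.001, -0.079]
wrist_force: [0.9, -0.6, -1.3]
width: 0.0137
```

Run:
```python
from look import *
a=snap('top');b=snap('side');o=get_obs();T=np.array(o['tool_pos']);y=o['ee_rot'][2];print(o['time'],T,o['ee_rot'],o['wrist_force'])
u=np.array([np.cos(y),np.sin(y),0]);p0=np.r_[T+.063*u+[0,0,-.011],y]
p=ringpose(a,b,'ring1',p0,(0,1,2,3));d=p[:2]-T[:2];print('along',d@u[:2],'lat',d@[-u[1],u[0]],'dz',p[2]-T[2],'dyaw',p[3]-y)
pair(a,b,p0[:3],'c8',28)
```

```text
17.4667 [0.46213258 0.18557128 0.1260674 ] [-3.14007887e+00 -1.13475400e-03 -7.51214444e-02] [-0.02461397  0.08535858 -1.01251587]
ring1 [262, 297, 102] [ 0.5275  0.1789  0.1161 -0.0059] 0.66
along 0.06571534635298835 lat -0.0017803102460304603 dz -0.009921534616515501 dyaw 0.06922299292455962
```

View pics/c8.png

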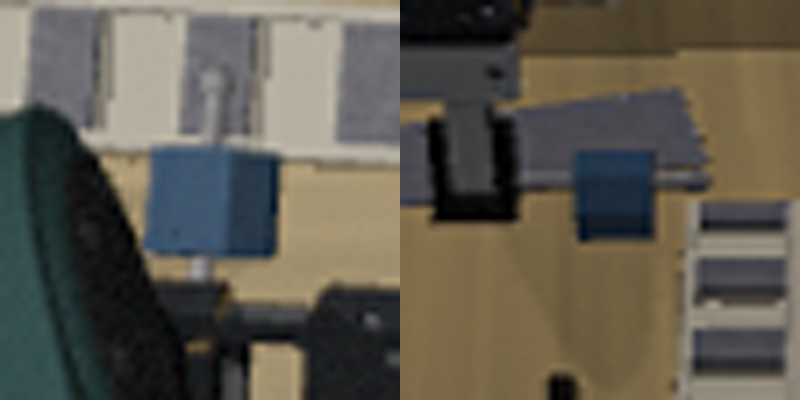

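The ring hangs level, 64.5 mm along from the TCP. Moving over slot 3.

>>> {"fn": "play_rows", "kwargs": {"rows": [[0.8,[0,1.5,0],[0,0,0]],[0.8,[0,3.3,0],[0,0,0]],[0.8,[0,5.2,0],[0,0,0]],[0.8,[0,7.1,0],[0,0,0]],[0.8,[0.8,9,0],[0,0,0]],[0.8,[2,10.2,0],[0,0,0]],[0.8,[3.4,10.6,0],[0,0,0]],[0.8,[4.8,10.6,0],[0,0,0]]]}}

```text
time: 18.23
tool_pos: [0.5111, 0.2894, 0.1253]
ee_rot: [3.142, -0.0, -0.078]
wrist_force: [-0.8, 0.1, -1.2]
width: 0.0142
```

>>> {"fn": "play_rows", "kwargs": {"rows": [[0.8,[1,0,0],[0,0,0]],[0.8,[1.65,0,-0.5],[0,0,0]],[0.8,[1.65,0,-1.5],[0,0,0]],[0.8,[1.65,0,-2.7],[0,0,0]],[0.8,[1.65,0,-4],[0,0,0]],[0.8,[1.65,0,-5],[0,0,0]],[0.8,[1.65,0,-5.5],[0,0,0]],[0.8,[1.65,0,-5.5],[0,0,0]]]}}

```text
time: 18.9
tool_pos: [0.5252, 0.289, 0.067]
ee_rot: [3.139, 0.004, -0.078]
wrist_force: [-0.1, -0.4, -1.6]
width: 0.0139
```

Run:
```python
from look import *
a=snap('top');b=snap('side');o=get_obs();T=np.array(o['tool_pos']);y=o['ee_rot'][2];print(o['time'],T,o['ee_rot'],o['wrist_force'])
u=np.array([np.cos(y),np.sin(y),0]);p0=np.r_[T+.064*u+[0,0,-.011],y]
p=ringpose(a,b,'ring1',p0,(0,1,2,3));d=p[:2]-T[:2];print('along',d@u[:2],'lat',d@[-u[1],u[0]],'dz',p[2]-T[2],'dyaw',p[3]-y)
pair(a,b,p0[:3],'c9',28)
```

```text
19.0 [0.52680358 0.2896718  0.06956906] [ 3.14136146e+00  3.74741967e-04 -7.78807778e-02] [-0.15211807 -0.40412172 -1.53686343]
ring1 [227, 247, 84] [ 0.5917  0.2903  0.0505 -0.0525] 0.78
along 0.06466785087301767 lat 0.005721749874056306 dz -0.019051921234630925 dyaw 0.025363996086689225
```

View pics/c9.png

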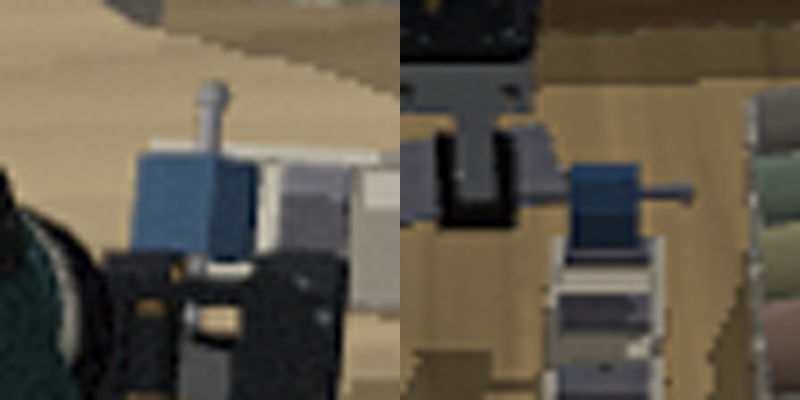

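>>> {"fn": "play_rows", "kwargs": {"rows": [[0.8,[0,0.07,-0.8],[0,0,0]],[0.8,[0,0.07,-1.6],[0,0,0]],[0.8,[0,0.07,-2.1],[0,0,0]],[0.8,[0,0.07,-2.4],[0,0,0]],[0.8,[0,0.07,-2.6],[0,0,0]],[0.8,[0,0.07,-2.8],[0,0,0]],[0.8,[0,0.07,-3],[0,0,0]],[0.8,[0,0.07,-3.2],[0,0,0]]]}}

```text
time: 19.77
tool_pos: [0.5274, 0.2904, 0.038]
ee_rot: [-3.141, -0.001, -0.078]
wrist_force: [0.3, -0.1, -0.8]
width: 0.0138
```

>>> {"fn": "play_rows", "kwargs": {"rows": [[0.8,[0,0,-0.2],[0,0,0]],[0.8,[0,0,-0.4],[0,0,0]],[0.8,[0,0,-0.4],[0,0,0]],[0.8,[0,0,-0.4],[0,0,0]]]}}

```text
time: 20.1
tool_pos: [0.527, 0.2903, 0.0337]
ee_rot: [3.141, 0.0, -0.078]
wrist_force: [0.3, -0.3, -0.9]
width: 0.0139
```

```bash
cat > chk.py <<'E'
from look import *
import sys
n,x,y,z,yw,name=sys.argv[1],*map(float,sys.argv[2:6]),sys.argv[6]
a=snap('top');b=snap('side');o=get_obs();T=np.array(o['tool_pos']);Y=o['ee_rot'][2];print(o['time'],T,o['ee_rot'],np.round(o['wrist_force'],1))
p=ringpose(a,b,n,[x,y,z,yw],(0,1,2,3)) if z>.022 else ringpose(a,b,n,[x,y,z,yw])
u=np.array([np.cos(Y),np.sin(Y)]);d=p[:2]-T[:2];print('along',d@u,'lat',d@[-u[1],u[0]])
if name!='-': pair(a,b,p[:3],name,28)
E
python3 chk.py ring1 .591 .2855 .029 -.08 c10
```

```text
20.2 [0.5272067  0.29032708 0.03391162] [-3.14152961e+00 -2.91073092e-04 -7.82093570e-02] [ 1.4 -0.7 -0.6]
ring1 [219, 205, 74] [ 0.5934  0.293   0.0214 -0.0588] 0.98
along 0.06575575629531748 lat 0.007862362755220382
```

View pics/c10.png

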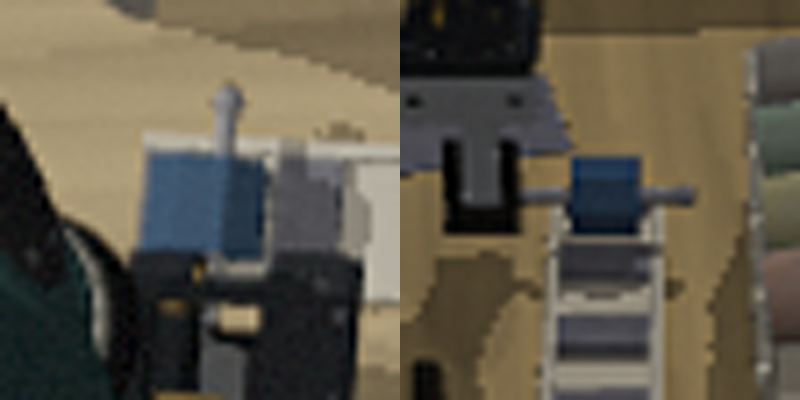

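>>> {"fn": "play_rows", "kwargs": {"rows": [[0.8,[0,0,-0.2],[0,0,0]],[0.8,[-0.5,0.04,-0.2],[0,0,0]],[0.8,[-1.3,0.1,-0.2],[0,0,0]],[0.8,[-2.3,0.18,-0.2],[0,0,0]],[0.8,[-3.3,0.26,-0.2],[0,0,0]],[0.8,[-4.5,0.35,-0.2],[0,0,0]],[0.8,[-5.7,0.44,-0.2],[0,0,0]],[0.8,[-7,0.54,-0.2],[0,0,0]]]}}

```text
time: 20.97
tool_pos: [0.4556, 0.2958, 0.0319]
ee_rot: [3.142, -0.0, -0.078]
wrist_force: [0.1, 0.2, -1.7]
width: 0.014
```

>>> {"fn": "play_rows", "kwargs": {"rows": [[0.8,[-1.5,0.1,0],[0,0,0]],[0.8,[-3,0.2,0],[0,0,0]],[0.8,[-3,0.2,2],[0,0,0]],[0.8,[-3,0.2,5],[0,0,0]],[0.8,[-3,0.2,8],[0,0,0]],[0.8,[-3,-2,9],[0,0,0]],[0.8,[-3,-5,9],[0,0,0]],[0.8,[-3,-8,9],[0,0,0]]]}}

```text
time: 21.63
tool_pos: [0.4267, 0.2158, 0.1234]
ee_rot: [-3.14, -0.003, -0.076]
wrist_force: [0.7, -0.2, -0.8]
width: 0.0137
```

>>> {"fn": "play_rows", "kwargs": {"rows": [[0.8,[0,-3.5,0],[0,0,0]],[0.8,[0,-7,0],[0,0,0]],[0.8,[0,-10.5,0],[0,0,0]],[0.8,[0,-14,0],[0,0,0]],[0.8,[0,-17.5,0],[0,0,0]],[0.8,[0,-21,0],[0,0,0]],[0.8,[0,-24.5,0],[0,0,-0.01]],[0.8,[0,-28,0],[0,0,-0.02]]]}}

```text
time: 22.3
tool_pos: [0.426, -0.0652, 0.1219]
ee_rot: [3.141, -0.001, -0.098]
wrist_force: [0.1, -0.6, -0.1]
width: 0.0138
```

```bash
python3 chk.py ring1 .591 .2855 .029 -.08 c11; python3 chk.py ring3 .587 -.291 .021 -.1 -
```

```text
22.4 [ 0.42620501 -0.06804796  0.12183009] [ 3.13922140e+00 -5.82616978e-04 -1.04943558e-01] [ 0.2  1.3 -1. ]
ring1 [223, 257] [ 0.5977  0.3035 -0.0164 -0.07  ] 0.19
along 0.13167775220720715 lat 0.38749692494799626
22.6 [ 0.42667113 -0.06307178  0.12167468] [-3.14098486e+00  1.29034339e-04 -9.69261202e-02] [ 0.7  0.3 -1.5]
ring3 [218, 236, 248] [ 0.5872 -0.2905  0.021  -0.092 ] 0.47
along 0.18182334824579996 lat -0.21084519814116204
```

View pics/c11.png

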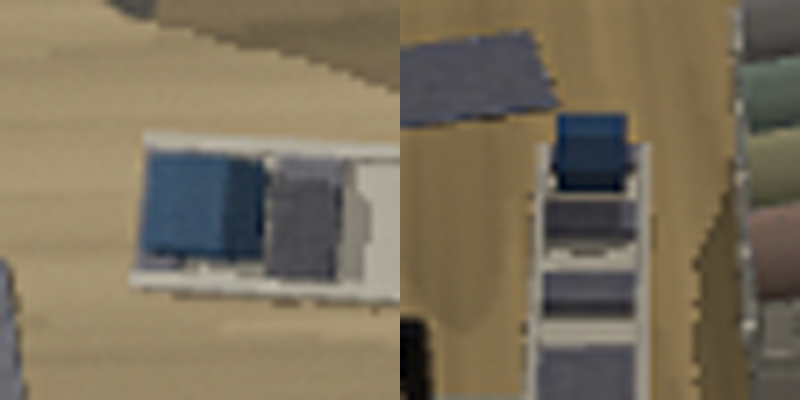

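Ring1 sits between the lips and ribs of slot 3. Going on to ring3.

>>> {"fn": "play_rows", "kwargs": {"rows": [[0.8,[0,-3,0],[0,0,0]],[0.8,[0.3,-6.5,0],[0,0,0]],[0.8,[0.6,-10,0],[0,0,0]],[0.8,[0.9,-13.5,0],[0,0,0]],[0.8,[1,-17,0],[0,0,0]],[0.8,[1.1,-20,-2],[0,0,0]],[0.8,[1.1,-21,-5],[0,0,0]],[0.8,[1.1,-21,-7],[0,0,0]]]}}

```text
time: 23.37
tool_pos: [0.4382, -0.2756, 0.05]
ee_rot: [3.141, 0.001, -0.099]
wrist_force: [-0.6, 1.0, -1.4]
width: 0.0137
```

>>> {"fn": "play_rows", "kwargs": {"rows": [[0.8,[0,0,-1],[0,0,0]],[0.8,[0,0,-2],[0,0,0]],[0.8,[0,0,-3.1],[0,0,0]],[0.8,[0,0,-3.1],[0,0,0]],[0.8,[0,0,-3.1],[0,0,0]]]}}

```text
time: 23.78
tool_pos: [0.4385, -0.2737, 0.0211]
ee_rot: [3.141, -0.0, -0.097]
wrist_force: [-0.7, 0.1, -0.5]
width: 0.0141
```

Run:
```python
from look import *
a=snap('top');b=snap('side');o=get_obs();T=np.array(o['tool_pos']);Y=o['ee_rot'][2];print(o['time'],T,o['ee_rot'])
ringpose(a,b,'ring1',[.591,.2855,.029,-.08])
p=ringpose(a,b,'ring3',[.587,-.2905,.021,-.1])
rodline(a,b,o)
u=np.array([np.cos(Y),np.sin(Y)]);d=p[:2]-T[:2];print('along',d@u,'lat',d@[-u[1],u[0]])
pair(a,b,[.56,-.29,.02],'c12',28)
```

```text
23.8833 [ 0.43904948 -0.2745192   0.02209402] [ 3.14013254e+00 -2.11596465e-03 -9.74126235e-02]
ring1 [224, 302] [ 0.5911  0.2903  0.029  -0.1065] 0.31
ring3 [217, 227, 250] [ 0.5869 -0.2905  0.021  -0.0723] 0.49
top px 52 perp offset mm -0.6 (dir [1.   0.02] ) tip end past pred mm -3.7
side px 56 perp offset mm -1.2 (dir [-0.02  1.  ] ) tip end past pred mm -2.9
along 0.1487186344457581 lat -0.0015702465587379086
```

View pics/c12.png

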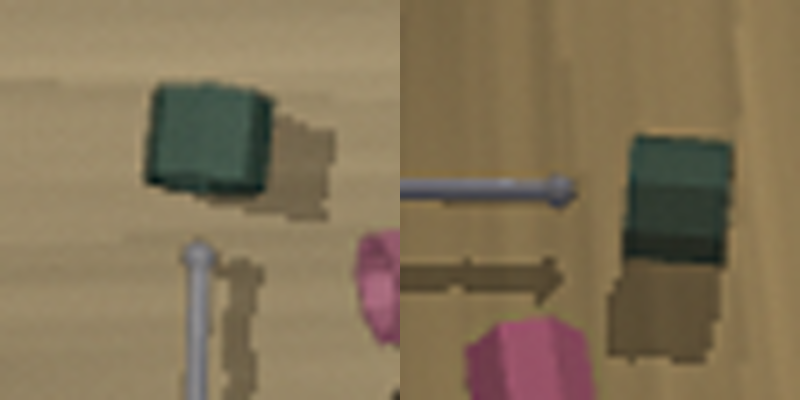

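Run:
```python
from look import *
a=snap('top');b=snap('side')
def bl(I): I=I.astype(int);return (I[...,2]>I[...,0]+12)&(I[...,2]>I[...,1]+7)
ca=proj(a,[[.591,.287,.029]])[0][::-1];cb=proj(b,[[.591,.287,.029]])[0][::-1]
v=[(a,near(bl(a['pixels']),ca,16)),(b,near(bl(b['pixels']),cb,14))]
print([int(m.sum()) for _,m in v])
for f in((0,1,3),(0,1,2,3)): print(fit(v,RING,[.591,.287,.029,-.08],f))
print(fit(v[1:],RING,[.591,.287,.029,-.08],(0,1)),fit(v[:1],RING,[.591,.287,.029,-.08],(0,1)))
m=v[1][1];r,c=np.nonzero(m);print(r.min(),r.max(),c.min(),c.max());mm=render(b,RING,[.591,.2855,.029,-.08])>.5;r,c=np.nonzero(mm);print(r.min(),r.max(),c.min(),c.max(),mm.sum())
```

```text
[230, 103]
(array([ 0.59193222,  0.29012234,  0.029     , -0.05379497]), np.float64(0.293613463640213))
(array([ 0.59184686,  0.29136441,  0.02732347, -0.0470402 ]), np.float64(0.2881786823272705))
(array([ 0.59228937,  0.29050815,  0.029     , -0.08      ]), np.float64(0.16322815418243408)) (array([ 0.59128098,  0.29041097,  0.029     , -0.08      ]), np.float64(0.12642663717269897))
150 160 241 250
151 161 241 250 110
```

>>> {"fn": "play_rows", "kwargs": {"rows": [[0.8,[0.8,-0.1,0],[0,0,-0.02]],[0.8,[1.8,-0.12,0],[0,0,-0.028]],[0.8,[2.9,-0.17,0],[0,0,-0.028]],[0.8,[3.9,-0.3,0],[0,0,-0.028]],[0.8,[4.8,-0.4,0],[0,0,-0.028]],[0.8,[4.8,-0.4,0],[0,0,-0.028]]]}}

```text
time: 24.68
tool_pos: [0.4882, -0.2786, 0.0208]
ee_rot: [3.141, -0.001, -0.125]
wrist_force: [0.2, 0.7, -0.9]
width: 0.0141
```

```bash
python3 chk.py ring3 .587 -.2905 .021 -.1 -
```

```text
24.7833 [ 0.48636859 -0.27824061  0.02050106] [-3.14151156e+00  7.82265973e-04 -1.25446849e-01] [ 0.5  0.3 -1. ]
ring3 [213, 271, 222] [ 0.5875 -0.2912  0.021  -0.1124] 0.5
along 0.10199836529587021 lat -0.0002445788507871426
```

Ring1 fits at z ≈ 0.028, so it's seated. The ring3 rod is inside with the ring undisturbed, so I'll carry on.

>>> {"fn": "play_rows", "kwargs": {"rows": [[0.8,[0.8,-0.1,0],[0,0,0]],[0.8,[1.6,-0.2,0],[0,0,0]],[0.8,[2.4,-0.3,0],[0,0,0]],[0.8,[3.2,-0.4,0],[0,0,0]],[0.8,[3.8,-0.48,0],[0,0,0]],[0.8,[3.8,-0.48,0],[0,0,0]]]}}

```text
time: 25.38
tool_pos: [0.5256, -0.2833, 0.0208]
ee_rot: [3.141, -0.001, -0.126]
wrist_force: [-0.3, -0.7, -1.0]
width: 0.0138
```

```bash
python3 chk.py ring3 .587 -.2905 .021 -.1 -
```

```text
25.4833 [ 0.52426566 -0.28303529  0.02056042] [-3.14156453e+00  5.73517289e-04 -1.25795553e-01] [-0.3 -0.2 -2. ]
ring3 [168, 222, 249] [ 0.5889 -0.2905  0.021  -0.16  ] 0.95
along 0.06508002831452349 lat 0.0007000439280700718
```

Lifting ring3 and carrying it over.

>>> {"fn": "play_rows", "kwargs": {"rows": [[0.8,[0,0,0.4],[0,0,0]],[0.8,[0,0,0.7],[0,0,0]],[0.8,[0,0,0.9],[0,0,0]],[0.8,[0,0,1.1],[0,0,0]],[0.8,[0,0,1.3],[0,0,0]],[0.8,[0,0,1.6],[0,0,0]],[0.8,[0,0,2],[0,0,0]],[0.8,[0,0,2.5],[0,0,0]]]}}

```text
time: 26.25
tool_pos: [0.5238, -0.2829, 0.0457]
ee_rot: [-3.141, 0.001, -0.126]
wrist_force: [0.4, 0.8, -1.9]
width: 0.0133
```

>>> {"fn": "play_rows", "kwargs": {"rows": [[0.8,[-0.2,0,1],[0,0,0]],[0.8,[-0.8,0,2],[0,0,0]],[0.8,[-1.5,0,3.2],[0,0,0]],[0.8,[-2.2,0,4.4],[0,0,0]],[0.8,[-3,0,5.6],[0,0,0]],[0.8,[-3.8,0.5,6.6],[0,0,0]],[0.8,[-4.5,1.2,7.3],[0,0,0]],[0.8,[-5,2.2,7.8],[0,0,0]]]}}

```text
time: 26.92
tool_pos: [0.4734, -0.2614, 0.1257]
ee_rot: [3.14, -0.002, -0.128]
wrist_force: [-0.1, -0.2, -2.0]
width: 0.0137
```

>>> {"fn": "play_rows", "kwargs": {"rows": [[0.8,[-0.2,1.6,0],[0,0,0]],[0.8,[-0.4,3.6,0],[0,0,0]],[0.8,[-0.6,5.8,0],[0,0,0]],[0.8,[-0.8,8.2,0],[0,0,0.01]],[0.8,[-1,10.6,0],[0,0,0.02]],[0.8,[-1,13,0],[0,0,0.03]],[0.8,[-1,15.4,0],[0,0,0.04]],[0.8,[-1,17.8,0],[0,0,0.048]]]}}

```text
time: 27.58
tool_pos: [0.463, -0.0805, 0.1231]
ee_rot: [-3.141, 0.001, -0.077]
wrist_force: [0.5, 0.3, -2.2]
width: 0.0141
```

>>> {"fn": "play_rows", "kwargs": {"rows": [[0.8,[0,2.4,0],[0,0,0]],[0.8,[0,4.8,0],[0,0,0]],[0.8,[0,7.2,0],[0,0,0]],[0.8,[0,9.6,0],[0,0,0]],[0.8,[0,12,0],[0,0,0]],[0.8,[0,14.4,0],[0,0,0]],[0.8,[0,16.8,0],[0,0,0]],[0.8,[0,19,0],[0,0,0]]]}}

```text
time: 28.25
tool_pos: [0.4625, 0.1094, 0.1231]
ee_rot: [-3.141, 0.001, -0.077]
wrist_force: [-0.6, -0.5, -1.3]
width: 0.0138
```

Run:
```python
from look import *
a=snap('top');b=snap('side');o=get_obs();T=np.array(o['tool_pos']);y=o['ee_rot'][2];print(o['time'],T,o['ee_rot'],o['wrist_force'])
u=np.array([np.cos(y),np.sin(y),0]);p0=np.r_[T+.064*u+[0,0,-.011],y]
p=ringpose(a,b,'ring3',p0,(0,1,2,3));d=p[:2]-T[:2];print('along',d@u[:2],'lat',d@[-u[1],u[0]],'dz',p[2]-T[2],'dyaw',p[3]-y)
ringpose(a,b,'ring1',[.591,.2895,.029,-.08])
# slot floors near tray, saved for pixel checks
I=a['pixels'].astype(int);g=I.sum(2)//3
for z in(.0085,):
  for x in(.575,.583,.591):
    ys=np.arange(.135,.31,.003);q=proj(a,np.c_[np.full_like(ys,x),ys,np.full_like(ys,z)]);print(x,[int(g[int(round(r)),int(round(c))]) for c,r in q])
```

```text
28.35 [0.46247733 0.11054632 0.12311836] [-3.13997738e+00  1.70597554e-03 -7.29787808e-02] [-0.15258227 -0.5648313  -1.36820867]
ring3 [542, 163] [ 0.5269  0.1088  0.1164 -0.147 ] 0.7
along 0.06435794095001543 lat 0.0029674926639857786 dz -0.006691741078834107 dyaw -0.07399077880470264
ring1 [225, 90] [ 0.5921  0.291   0.029  -0.0407] 0.48
0.575 [105, 105, 103, 108, 112, 137, 173, 170, 168, 170, 169, 170, 167, 170, 165, 122, 105, 96, 111, 105, 109, 107, 102, 109, 104, 131, 172, 170, 169, 169, 167, 169, 170, 167, 125, 126, 106, 66, 75, 75, 78, 79, 75, 78, 81, 80, 87, 53, 45, 43, 43, 49, 56, 61, 104, 100, 96, 61, 86]
0.583 [102, 108, 108, 107, 108, 137, 173, 169, 168, 169, 168, 168, 169, 165, 124, 126, 108, 98, 110, 112, 109, 109, 106, 103, 107, 135, 172, 170, 168, 168, 169, 169, 167, 123, 128, 127, 84, 79, 76, 77, 76, 78, 77, 77, 75, 85, 105, 33, 50, 52, 53, 58, 77, 81, 81, 81, 82, 82, 81]
0.591 [113, 110, 109, 110, 116, 150, 171, 170, 169, 169, 169, 169, 169, 168, 125, 125, 87, 111, 110, 107, 108, 108, 104, 107, 114, 159, 170, 169, 168, 169, 168, 170, 165, 123, 127, 130, 125, 81, 77, 77, 81, 80, 76, 79, 82, 83, 92, 38, 53, 55, 49, 59, 83, 84, 80, 80, 79, 80, 82]
```

>>> {"fn": "play_rows", "kwargs": {"rows": [[0.8,[0,1.5,0],[0,0,0]],[0.8,[0,3.3,0],[0,0,0]],[0.8,[0,5.2,0],[0,0,0]],[0.8,[0,7.1,0],[0,0,0]],[0.8,[0.5,9,0],[0,0,0]],[0.8,[1.4,10.7,0],[0,0,0]],[0.8,[2.6,11.8,0],[0,0,0]],[0.8,[3.8,12.1,0],[0,0,0]]]}}

```text
time: 29.22
tool_pos: [0.5024, 0.2286, 0.1236]
ee_rot: [-3.141, 0.0, -0.078]
wrist_force: [0.8, -1.4, -1.5]
width: 0.0135
```

>>> {"fn": "play_rows", "kwargs": {"rows": [[0.8,[1,0,0],[0,0,0]],[0.8,[1.8,0,-0.5],[0,0,0]],[0.8,[2.1,0,-1.5],[0,0,0]],[0.8,[2.1,0,-2.7],[0,0,0]],[0.8,[2.1,0,-4],[0,0,0]],[0.8,[2.1,0,-5],[0,0,0]],[0.8,[2.1,0,-5.4],[0,0,0]],[0.8,[2.1,0,-5.4],[0,0,0]]]}}

```text
time: 29.88
tool_pos: [0.5214, 0.2272, 0.0674]
ee_rot: [3.14, 0.004, -0.078]
wrist_force: [0.5, -0.1, -1.0]
width: 0.0142
```

Run:
```python
from look import *
a=snap('top');b=snap('side');o=get_obs();T=np.array(o['tool_pos']);y=o['ee_rot'][2];print(o['time'],T,o['ee_rot'],o['wrist_force'])
pair(a,b,[.585,.235,.05],'c13',28)
```

```text
29.9833 [0.52294806 0.22778997 0.06978184] [ 3.14146515e+00  9.46687792e-05 -7.82497759e-02] [-0.50222158 -0.38049187 -0.82186022]
```

View pics/c13.png

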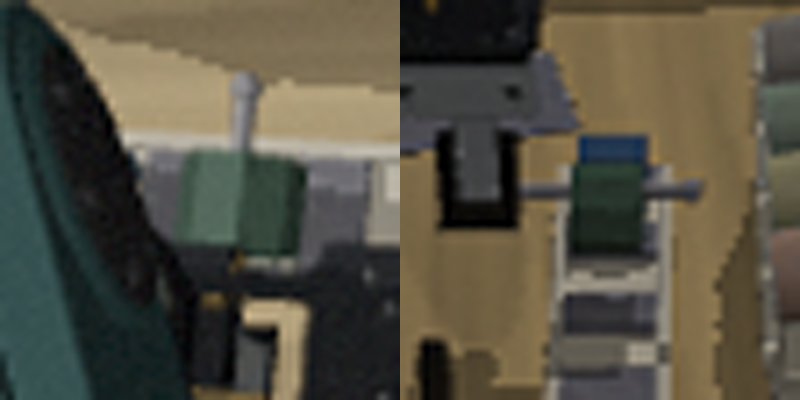

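>>> {"fn": "play_rows", "kwargs": {"rows": [[0.8,[0,0.3,-0.8],[0,0,0]],[0.8,[0,0.3,-1.6],[0,0,0]],[0.8,[0,0.3,-2.1],[0,0,0]],[0.8,[0,0.3,-2.4],[0,0,0]],[0.8,[0,0.3,-2.6],[0,0,0]],[0.8,[0,0.3,-2.8],[0,0,0]],[0.8,[0,0.3,-3],[0,0,0]],[0.8,[0,0.3,-3.2],[0,0,0]]]}}

```text
time: 30.65
tool_pos: [0.5235, 0.231, 0.038]
ee_rot: [-3.141, -0.001, -0.078]
wrist_force: [-0.1, -1.0, -0.8]
width: 0.0139
```

>>> {"fn": "play_rows", "kwargs": {"rows": [[0.8,[0,0,-0.2],[0,0,0]],[0.8,[0,0,-0.4],[0,0,0]],[0.8,[0,0,-0.6],[0,0,0]],[0.8,[0,0,-0.6],[0,0,0]]]}}

```text
time: 30.98
tool_pos: [0.5228, 0.2307, 0.0313]
ee_rot: [3.141, 0.001, -0.078]
wrist_force: [-0.6, 0.0, -1.7]
width: 0.0137
```

>>> {"fn": "play_rows", "kwargs": {"rows": [[0.8,[-0.5,0.04,0],[0,0,0]],[0.8,[-1.3,0.1,0],[0,0,0]],[0.8,[-2.3,0.18,0],[0,0,0]],[0.8,[-3.3,0.26,0],[0,0,0]],[0.8,[-4.5,0.35,0],[0,0,0]],[0.8,[-5.7,0.44,0],[0,0,0]],[0.8,[-7.2,0.56,0],[0,0,0]],[0.8,[-8.7,0.68,0],[0,0,0]]]}}

```text
time: 31.65
tool_pos: [0.4345, 0.2378, 0.0319]
ee_rot: [-3.142, -0.0, -0.078]
wrist_force: [0.2, -0.6, -2.1]
width: 0.0141
```

>>> {"fn": "play_rows", "kwargs": {"rows": [[0.8,[-1.3,0,0],[0,0,0]],[0.8,[-1.3,0,3],[0,0,0.03]],[0.8,[-1.3,0,6],[0,0,0.06]],[0.8,[-1.3,0,9],[0,0,0.1]],[0.8,[-1.3,3,9],[0,0,0.15]],[0.8,[-1.3,6,9],[0,0,0.2]],[0.8,[-1.3,9,9],[0,0,0.24]],[0.8,[-1.3,9,9],[0,0,0.24]]]}}

```text
time: 32.32
tool_pos: [0.4218, 0.3319, 0.1222]
ee_rot: [-3.138, -0.001, 0.167]
wrist_force: [-0.1, -0.1, -1.9]
width: 0.0137
```

Run:
```python
from look import *
a=snap('top','t20');b=snap('side','s20');o=get_obs();print(o['time'],o['tool_pos'],o['ee_rot'])
def bl(I): I=I.astype(int);return (I[...,2]>I[...,0]+12)&(I[...,2]>I[...,1]+7)
def gr(I): I=I.astype(int);return (I[...,1]>I[...,0]+7)&(I[...,1]>I[...,2]-4)
for n,f,P in(('ring1',bl,[.591,.288,.029,-.08]),('ring3',gr,[.586,.227,.029,-.08])):
    v=[(s,near(f(s['pixels']),proj(s,[P[:3]])[0][::-1],14)) for s in(a,b)]
    print(n,[(int(m.sum()),int((render(s,RING,P)>.5).sum())) for s,m in v])
    for fr in((0,1,3),(0,1,2,3)):
        for w in((v,) if 2 in fr else (v,v[:1])): r=fit(w,RING,P,fr);print(r[0].round(4),round(r[1],3))
A=a['pixels'][165:250,80:230];B=b['pixels'][115:200,180:330]
cv2.imwrite('pics/c14.png',cv2.resize(np.vstack([A,B]),None,fx=3.5,fy=3.5,interpolation=2)[:,:,::-1])
d=[x for x in silhouettes('top','mat')];print([(x['confidence'],x['point']) for x in d])
```

```text
32.4167 [0.42190293 0.32816266 0.12154668] [3.14078162e+00 6.63599930e-04 1.63798906e-01]
ring1 [(229, 260), (89, 120)]
[ 0.592   0.2903  0.029  -0.0569] 0.477
[ 0.5914  0.2905  0.029  -0.1397] 0.127
[ 0.592   0.2909  0.0295 -0.0482] 0.482
ring3 [(238, 250), (106, 120)]
[ 0.5849  0.2256  0.029  -0.0556] 0.292
[ 0.5851  0.2248  0.029  -0.1269] 0.077
[ 0.5849  0.2241  0.0318 -0.0573] 0.285
[(0.6, [148.9, 150.9]), (0.56, [230.7, 114.6])]
```

View pics/c14.png

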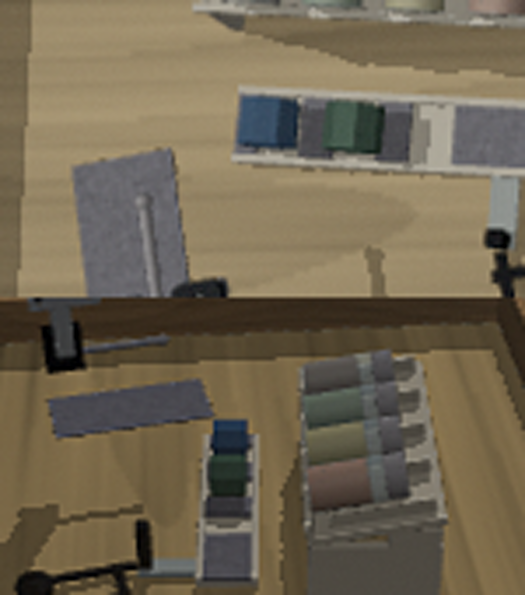

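Last permitted view: the tray is out, blue is at (267,122) and green at (353,127), each in its own slot, and the lifter is over the mat. The ring spacing looks slightly wide, so I'll check ring1's roll and seating numerically from the facet edges.

Run:
```python
from look import *
from fit import r as RR
a=snap('top');b=snap('side')
def prof(s,x0,z,ys,mode):
    # sample along y at height z averaging over +-8mm along x
    u=np.array([.9968,-.078]);acc=0
    for t in np.linspace(-.008,.008,9):
        P=np.array([[x0+t*u[0]+ (yy-ys.mean())*.078, yy+t*u[1], z] for yy in ys]);q=proj(s,P).astype(np.float32)
        acc=acc+cv2.remap(s['pixels'],q[:,0][None],q[:,1][None],cv2.INTER_LINEAR)[0].astype(float)
    return acc/9
def edges(s,x0,yc,roll,zc=.029,zref=.029):
    # octagon vertices' apparent y on plane zref
    al=np.arange(8)*np.pi/4+np.pi/8+roll; P=np.c_[np.full(8,x0),yc+RR*np.cos(al),zc+RR*np.sin(al)]
    K,R,t=cam(s);c=-R.T@t; d=P-c; Q=c+d*((zref-c[2])/d[:,2])[:,None]; return np.sort(Q[:,1]).round(4)
for n,x0,yc in(('ring1',.5915,.2875),('ring3',.5855,.2255)):
    ys=np.arange(yc-.032,yc+.038,.001);p=prof(a,x0,.029,ys,0)
    g=np.abs(np.gradient(cv2.GaussianBlur(p,(1,3),0),axis=0)).sum(1)
    print(n,'top edges',[(round(ys[i],4),int(g[i])) for i in range(1,len(g)-1) if g[i]>g[i-1] and g[i]>=g[i+1] and g[i]>6])
    for rl in(0,.1): print('  pred roll',rl,edges(a,x0,yc,rl))
    ys=np.arange(yc-.032,yc+.05,.001);p=prof(b,x0,.029,ys,0);g=np.abs(np.gradient(cv2.GaussianBlur(p,(1,3),0),axis=0)).sum(1)
    print(n,'side edges',[(round(ys[i],4),int(g[i])) for i in range(1,len(g)-1) if g[i]>g[i-1] and g[i]>=g[i+1] and g[i]>4])
    for rl in(0,.1): print('  pred roll',rl,edges(b,x0,yc,rl))
```

```text
ring1 top edges [(np.float64(0.2645), 10), (np.float64(0.2675), 43), (np.float64(0.2715), 7), (np.float64(0.2835), 18), (np.float64(0.3145), 31)]
  pred roll 0 [0.2642 0.2689 0.273  0.2849 0.29   0.3027 0.3058 0.3113]
  pred roll 0.1 [0.2646 0.2675 0.2749 0.2825 0.2923 0.3007 0.3072 0.3109]
ring1 side edges [(np.float64(0.2645), 10), (np.float64(0.2765), 5), (np.float64(0.3095), 6), (np.float64(0.3275), 17), (np.float64(0.3355), 4)]
  pred roll 0 [0.2501 0.2546 0.2671 0.2787 0.2961 0.3089 0.3211 0.3268]
  pred roll 0.1 [0.2512 0.2528 0.2704 0.2749 0.2999 0.3054 0.3231 0.3257]
ring3 top edges [(np.float64(0.2015), 24), (np.float64(0.2065), 11), (np.float64(0.2245), 21), (np.float64(0.2405), 9), (np.float64(0.2485), 6)]
  pred roll 0 [0.2028 0.2063 0.2124 0.2214 0.2294 0.2392 0.2444 0.2487]
  pred roll 0.1 [0.2033 0.2051 0.2143 0.2191 0.2316 0.2372 0.2456 0.2482]
ring3 side edges [(np.float64(0.2205), 5), (np.float64(0.2505), 6), (np.float64(0.2525), 6), (np.float64(0.2625), 10)]
  pred roll 0 [0.1897 0.1932 0.2066 0.216  0.2348 0.2453 0.2585 0.2632]
  pred roll 0.1 [0.1908 0.1916 0.2099 0.2124 0.2384 0.2419 0.2603 0.2621]
```

The facet edges put ring1 at y ≈ 0.288 and ring3 at y ≈ 0.226. Both are within the slots' play, with no roll that can be measured. Now I return the lifter to its mat.

>>> {"fn": "play_rows", "kwargs": {"rows": [[0.8,[1,3,0],[0,0,0]],[0.8,[2.3,6.3,0],[0,0,0]],[0.8,[2.3,6.3,-2.5],[0,0,0]],[0.8,[2.3,6.3,-5],[0,0,0]],[0.8,[2.3,6.3,-7.5],[0,0,0]],[0.8,[2.3,6.3,-8.5],[0,0,0]],[0.8,[2.3,6.3,-9],[0,0,0]],[0.8,[2.3,6.3,-9],[0,0,0]]]}}

```text
time: 33.23
tool_pos: [0.4457, 0.3896, 0.0309]
ee_rot: [3.14, 0.002, 0.161]
wrist_force: [0.3, 0.4, -1.1]
width: 0.0138
```

```bash
python3 -c "
from bench import *
import time
r=[get_obs() for _ in range(3)]
print(r[0]['tool_pos'],r[0]['ee_rot'],r[0]['wrist_force'])"
```

```text
[0.44570051 0.38956909 0.03087561] [3.14044447e+00 1.93397227e-03 1.60728612e-01] [ 0.27995527  0.35830089 -1.12540975]
```

>>> {"fn": "play_rows", "kwargs": {"rows": [[0.8,[-0.1,0.3,-0.4],[0,0,0]],[0.8,[-0.1,0.3,-0.8],[0,0,0]],[0.8,[-0.1,0.3,-1.1],[0,0,0]],[0.8,[-0.1,0.3,-1.3],[0,0,0]],[0.8,[-0.1,0.3,-1.5],[0,0,0]],[0.8,[-0.1,0.3,-1.5],[0,0,0]],[0.8,[-0.1,0.3,-1.5],[0,0,0]]]}}

```text
time: 33.82
tool_pos: [0.4451, 0.3937, 0.0168]
ee_rot: [3.141, 0.0, 0.162]
wrist_force: [0.8, -0.2, -1.6]
width: 0.0138
```

>>> {"fn": "play_rows", "kwargs": {"rows": [[0.8,[0,0,-0.1],[0,0,0]],[0.8,[0,0,-0.2],[0,0,0]],[0.8,[0,0,-0.25],[0,0,0]],[0.8,[0,0,-0.25],[0,0,0]]]}}

```text
time: 34.15
tool_pos: [0.4454, 0.3939, 0.0149]
ee_rot: [-3.141, -0.001, 0.162]
wrist_force: [0.4, 0.2, 0.8]
width: 0.0139
```

Contact: the force has gone from -1.3 N to about +0.8 N, so the mat is carrying the lifter. Releasing and rising.

>>> {"fn": "play_rows", "kwargs": {"rows": [[2,[0,0,0],[0,0,0]],[3,[0,0,0],[0,0,0]],[4.5,[0,0,0],[0,0,0]],[5,[0,0,0],[0,0,0]],[5,[0,0,0],[0,0,0]],[5,[0,0,2],[0,0,0]],[5,[0,0,5],[0,0,0]],[5,[0,0,8.5],[0,0,0]]]}}

```text
time: 34.82
tool_pos: [0.4435, 0.3925, 0.0975]
ee_rot: [3.139, 0.005, 0.162]
wrist_force: [0.4, 0.3, -0.3]
width: 0.0499
```

>>> {"fn": "play_rows", "kwargs": {"rows": [[5,[0.5,-3,2],[0,0,-0.05]],[5,[0.5,-6.5,2],[0,0,-0.1]],[5,[0.5,-10,2],[0,0,-0.15]],[5,[0.5,-13.5,2],[0,0,-0.2]],[5,[0.5,-17,2],[0,0,-0.24]],[5,[0.5,-19,2],[0,0,-0.24]],[5,[0.5,-19,2],[0,0,-0.24]]]}}

```text
time: 35.4
tool_pos: [0.4501, 0.2003, 0.1194]
ee_rot: [3.14, -0.001, -0.083]
wrist_force: [0.5, -0.4, 0.2]
width: 0.0499
```

Run:
```python
from look import *
a=snap('top','t21');b=snap('side','s21');o=get_obs();T=o['tool_pos'];print(o['time'],T,o['ee_rot'])
pt=proj(a,[[.4445,.393,.025]])[0][::-1];ps=proj(b,[[.4445,.393,.025]])[0][::-1]
v=[(s,near(dark(s['pixels']),q,12)) for s,q in((a,pt),(b,ps))];print([int(m.sum()) for _,m in v],fit(v,LIFT,[.4445,.393,.003,.16]),fit(v,LIFT,[.4445,.393,.003,.16],(0,1,2)))
for c,s,q in(('top',a,(.497,.113,.045)),('side',b,(.497,.113,.045))): print(c,proj(s,[q]),[(x['confidence'],x['point']) for x in silhouettes(c,'pull')[:2]])
v=[(s,near(dark(s['pixels']),proj(s,[[.497,.113,.05]])[0][::-1],5)) for s in(a,b)];print([int(m.sum()) for _,m in v],fit(v,POST,[.497,.113,.045,-.08],(0,1)))
```

```text
35.5 [0.45023516 0.20358099 0.1194951 ] [-3.14066371e+00 -3.61025912e-04 -7.97696983e-02]
[0, 71] (array([0.4445, 0.393 , 0.003 , 0.16  ]), np.float64(inf)) (array([0.4445, 0.393 , 0.003 , 0.16  ]), np.float64(inf))
top [[221.50622985 232.67937206]] [(0.75, [205.4, 206.2]), (0.42, [199.1, 155.7])]
side [[220.1430841  183.28714893]] [(0.73, [190.4, 245.0])]
[27, 29] (array([ 0.49734065,  0.11242881,  0.045     , -0.08      ]), np.float64(2.056553363800049))fit.py:25: RuntimeWarning: divide by zero encountered in scalar divide
  return sum(np.abs(render(s,parts,q)-m).sum()/m.sum() for s,m in views)
  np.max(np.abs(fsim[0] - fsim[1:])) <= fatol):
```

>>> {"fn": "play_rows", "kwargs": {"rows": [[5,[1.5,-3,0],[0,0,0]],[5,[3,-6,0],[0,0,0]],[5,[4.6,-8.8,0],[0,0,0]],[5,[4.6,-8.8,0],[0,0,0]],[5,[4.6,-8.8,-1],[0,0,0]],[5,[4.6,-8.8,-2],[0,0,0]],[5,[4.6,-8.8,-2],[0,0,0]]]}}

```text
time: 36.18
tool_pos: [0.4937, 0.117, 0.0958]
ee_rot: [3.141, 0.006, -0.076]
wrist_force: [-1.1, 0.1, -1.0]
width: 0.0501
```

>>> {"fn": "play_rows", "kwargs": {"rows": [[5,[0.3,-0.3,-2],[0,0,0]],[5,[0.3,-0.3,-4.2],[0,0,0]],[5,[0.3,-0.3,-6.4],[0,0,0]],[5,[0.3,-0.3,-6.4],[0,0,0]],[0.8,[0.3,-0.3,-6.4],[0,0,0]],[0.8,[0.3,-0.3,-6.4],[0,0,0]],[0.8,[0.3,-0.3,-6.4],[0,0,0]],[0.8,[0.3,-0.3,-6.4],[0,0,0]]]}}

```text
time: 36.85
tool_pos: [0.5003, 0.1131, 0.0371]
ee_rot: [-3.141, -0.003, -0.078]
wrist_force: [1.2, 0.5, 0.6]
width: 0.0265
```

>>> {"fn": "play_rows", "kwargs": {"rows": [[0.8,[0,0,0],[0,0,0]],[0.8,[0,0,0],[0,0,0]],[0.8,[0,0,0],[0,0,0]],[0.8,[0,0,0],[0,0,0]]]}}

```text
time: 37.18
tool_pos: [0.5, 0.1141, 0.0364]
ee_rot: [-3.139, -0.002, -0.078]
wrist_force: [1.7, 6.0, 3.2]
width: 0.0136
```

>>> {"fn": "play_rows", "kwargs": {"rows": [[0.8,[0.2,0.05,0],[0,0,0]],[0.8,[0.6,0.05,0],[0,0,0]],[0.8,[1.2,0,0],[0,0,0]],[0.8,[1.9,-0.05,0],[0,0,0]],[0.8,[2.6,-0.1,0],[0,0,0]],[0.8,[3.3,-0.15,0],[0,0,0]],[0.8,[4,-0.2,0],[0,0,0]],[0.8,[4.7,-0.27,0],[0,0,0]]]}}

```text
time: 37.85
tool_pos: [0.547, 0.1104, 0.0364]
ee_rot: [-3.141, -0.001, -0.078]
wrist_force: [-1.2, 4.6, 4.7]
width: 0.0139
```

>>> {"fn": "play_rows", "kwargs": {"rows": [[0.8,[0.7,-0.05,0],[0,0,0]],[0.8,[1.4,-0.1,0],[0,0,0]],[0.8,[2.1,-0.15,0],[0,0,0]],[0.8,[2.8,-0.2,0],[0,0,0]],[0.8,[3.5,-0.26,0],[0,0,0]],[0.8,[4.2,-0.32,0],[0,0,0]],[0.8,[4.7,-0.37,0],[0,0,0]],[0.8,[5,-0.4,0],[0,0,0]]]}}

```text
time: 38.52
tool_pos: [0.5973, 0.1065, 0.0364]
ee_rot: [-3.14, -0.002, -0.078]
wrist_force: [-1.6, 3.9, 4.6]
width: 0.0138
```

>>> {"fn": "play_rows", "kwargs": {"rows": [[0.8,[0.3,0,0],[0,0,0]],[0.8,[0.6,-0.05,0],[0,0,0]],[0.8,[0.8,-0.05,0],[0,0,0]],[0.8,[1,-0.1,0],[0,0,0]],[0.8,[1.1,-0.1,0],[0,0,0]],[0.8,[1.1,-0.1,0],[0,0,0]]]}}

```text
time: 39.02
tool_pos: [0.6081, 0.1057, 0.0364]
ee_rot: [-3.14, -0.002, -0.078]
wrist_force: [-0.4, 3.9, 5.4]
width: 0.0136
```

>>> {"fn": "play_rows", "kwargs": {"rows": [[0.8,[0.1,0,0],[0,0,0]],[0.8,[0.2,0,0],[0,0,0]],[0.8,[0.3,0,0],[0,0,0]],[0.8,[0.4,0,0],[0,0,0]],[0.8,[0.4,0,0],[0,0,0]]]}}

```text
time: 39.43
tool_pos: [0.6096, 0.1055, 0.0364]
ee_rot: [-3.141, 0.003, -0.078]
wrist_force: [-6.5, 3.3, 9.1]
width: 0.0132
```

>>> {"fn": "play_rows", "kwargs": {"rows": [[0.8,[0.2,0,0],[0,0,0]],[0.8,[0.3,0,0],[0,0,0]],[0.8,[0.3,0,0],[0,0,0]]]}}

```text
time: 39.68
tool_pos: [0.6098, 0.1055, 0.0363]
ee_rot: [3.141, 0.01, -0.078]
wrist_force: [-13.1, 3.2, 13.2]
width: 0.014
```

At the stop: the TCP no longer advances and the force is rising. I'll relax, release and back away.

>>> {"fn": "play_rows", "kwargs": {"rows": [[0.8,[-0.3,0,0],[0,0,0]],[2,[-0.4,0,0],[0,0,0]],[3,[-0.4,0,0],[0,0,0]],[4,[-0.4,0,0],[0,0,0]],[4,[-0.4,0,0],[0,0,0]],[4,[-0.4,0,2],[0,0,0]],[4,[-0.4,0,5],[0,0,0]],[4,[-0.4,0,8],[0,0,0]]]}}

```text
time: 40.35
tool_pos: [0.6089, 0.1043, 0.1139]
ee_rot: [3.14, 0.005, -0.079]
wrist_force: [1.1, 0.5, 0.2]
width: 0.04
```

>>> {"fn": "play_rows", "kwargs": {"rows": [[5,[-2,-3,2],[0,0,0]],[5,[-5,-6,5],[0,0,0]],[5,[-8,-9.5,8],[0,0,0]],[5,[-11,-13,9],[0,0,0]],[5,[-14,-16.5,9],[0,0,0]],[5,[-17,-20,9],[0,0,0]],[5,[-20,-23,9],[0,0,0]],[5,[-22,-26,9],[0,0,0]]]}}

```text
time: 41.02
tool_pos: [0.4074, -0.1323, 0.2051]
ee_rot: [3.141, -0.0, -0.078]
wrist_force: [0.7, -0.4, -0.5]
width: 0.0497
```

>>> {"fn": "play_rows", "kwargs": {"rows": [[5,[-1,-3.5,0],[0,0,0]],[5,[-2,-7,0],[0,0,0]],[5,[-3,-10.5,0],[0,0,0]],[5,[-4,-14,0],[0,0,0]],[5,[-5,-17.5,0],[0,0,0]],[5,[-6,-20,0],[0,0,0]],[5,[-6,-20,0],[0,0,0]]]}}

```text
time: 41.6
tool_pos: [0.3467, -0.3354, 0.2039]
ee_rot: [3.14, 0.003, -0.085]
wrist_force: [-0.2, 0.3, 0.1]
width: 0.0501
```

Run:
```python
from look import *
a=snap('top','t22');b=snap('side','s22');o=get_obs();T=o['tool_pos'];print(o['time'],T)
def dk(P,r): return [(s,near(dark(s['pixels']),proj(s,[P])[0][::-1],r)) for s in(a,b)]
v=dk([.4445,.393,.025],12);print([int(m.sum()) for _,m in v],fit(v,LIFT,[.4445,.393,.003,.16]),fit(v,LIFT,[.4445,.393,.003,.16],(0,1,2)))
v=dk([.603,.103,.05],8);print('post',[int(m.sum()) for _,m in v],fit(v,POST,[.601,.103,.045,-.08],(0,1)))
# change against the first pictures
for n,s in(('top',a),('side',b)):
    p=cv2.imread(f'pics/{n}0.png')[:,:,::-1].astype(int);d=(np.abs(p-s['pixels']).max(2)>30).astype(np.uint8)
    k,l,st,ce=cv2.connectedComponentsWithStats(d)
    print(n,[(int(st[i,4]),ce[i][::-1].round().astype(int).tolist()) for i in range(1,k) if st[i,4]>6])
```

```text
41.7 [ 0.34834785 -0.33178197  0.20424602]
[220, 127] (array([0.44503549, 0.39139155, 0.003     , 0.14337137]), np.float64(0.2399393767118454)) (array([0.44492637, 0.391287  , 0.00270384, 0.16      ]), np.float64(0.24083247780799866))
post [37, 33] (array([ 0.60722937,  0.1038543 ,  0.045     , -0.08      ]), np.float64(1.421337604522705))
top [(186, [174, 195]), (24, [190, 225]), (396, [198, 375]), (444, [203, 319]), (70, [199, 235]), (30, [196, 243]), (428, [235, 238]), (168, [262, 259]), (514, [268, 234]), (13, [252, 243]), (7, [253, 227]), (20, [258, 246]), (10, [256, 262]), (9361, [340, 445]), (935, [370, 252]), (60, [378, 211]), (12, [378, 230])]
side [(143, [14, 75]), (160, [39, 33]), (5338, [125, 31]), (15, [63, 58]), (15335, [235, 87]), (29, [72, 62]), (14, [72, 72]), (57, [192, 249]), (29, [185, 254]), (349, [203, 195]), (207, [201, 220]), (124, [220, 103]), (63, [220, 42]), (428, [248, 248]), (17, [240, 49]), (474, [293, 256]), (8, [329, 13])]
```

Run:
```python
from look import *
for n,box in(('top',(222,272,215,265)),('side',(185,218,190,230))):
    r0,r1,c0,c1=box
    A,B=[cv2.imread(f'pics/{n}{k}.png')[r0:r1,c0:c1,::-1] if 0 else cv2.imread(f'pics/{f}.png')[r0:r1,c0:c1,::-1] for k,f in((0,n+'0'),(1,n[0]+'22'))]
    ma,mb=[(x.max(2)<48) for x in(A,B)]
    print(n,ma.sum(),mb.sum(),(ma&mb).sum(),[np.argwhere(m).mean(0).round(2) for m in(ma,mb)])
    if n=='top':
        for x,y in zip(ma[::2],mb[::2]): print(''.join(' #'[int(v)] for v in x),'|',''.join(' #'[int(v)] for v in y))
for m,n in(('top','t22'),):
    A=cv2.imread('pics/top0.png').astype(int);B=cv2.imread('pics/t22.png').astype(int)
    d=B-A; print('rack patch',A[170:180:3,180:212:6].mean(2).astype(int).tolist(),B[170:180:3,180:212:6].mean(2).astype(int).tolist())
    print('jars diff',np.abs(d[125:168,140:235]).max(2).mean(),(np.abs(d[125:168,140:235]).max(2)>30).sum())
```

```text
top 584 475 214 [array([28.01, 22.66]), array([32.89, 26.81])]
                                                   |                                                   
                                                   |                                                   
                                                   |                                                   
       ###                                         |                                                   
        ##               #################         |                                                   
      ###########################     ###          |                                                   
      #####            ###             ###         |                                                   
        ###             ##             ###         |                                     #####         
        ###             ##             ###         |        ###                 ###############        
        ###             ###            ###         |        ###        ############         ###      
[... 1198 characters left out ...]
|             ###             ###            ###### 
     ############       #####                      |             ####            ######        ########
       ########                                    |             ########      #########       ########
                                                   |           ###########     ##########       ###### 
side 346 294 147 [array([15.96, 17.26]), array([17.97, 12.56])]
rack patch [[99, 112, 164, 123, 123, 120], [116, 117, 78, 71, 119, 118], [87, 88, 86, 83, 90, 111], [91, 92, 93, 93, 92, 94]] [[101, 112, 164, 122, 124, 120], [91, 101, 112, 120, 119, 120], [88, 89, 90, 91, 91, 89], [94, 92, 92, 93, 94, 93]]
jars diff 1.743451652386781 0
```

The check shows the measuring spoons moved about 2.5 cm and turned. The flat pull bar pushed them as the tray came out, because their corner lay in its path. The tray is in again, so I can put them back, and I'll compute the transform for that.

```bash
cat > sp.py <<'E'
from look import *
from scipy.ndimage import distance_transform_edt as edt
def gnd(s,img,z=.006,x0=.38,y0=0.0,n=180):
    # 1 mm grid: row i -> x0+i mm, col j -> y0+j mm
    i,j=np.mgrid[0:n,0:n];P=np.c_[x0+i.ravel()*.001,y0+j.ravel()*.001,np.full(n*n,z)]
    q=proj(s,P).astype(np.float32).reshape(n,n,2);return cv2.remap(img,q[...,0],q[...,1],cv2.INTER_LINEAR)
def mask(s,img,xmax):
    g=gnd(s,img).max(2)<52; g[int((xmax-.38)*1000):]=0
    k,l,st,_=cv2.connectedComponentsWithStats(g.astype(np.uint8));return l==1+np.argmax(st[1:,4])
def rigid(A,B):
    """pose T (dx,dy,th about A's centroid) taking mask A to mask B, mm"""
    pa=np.argwhere(A).astype(float);c=pa.mean(0);pb=np.argwhere(B).astype(float);da=edt(~A);db=edt(~B)
    def mv(p,v,inv=False):
        R=np.array([[np.cos(v[2]),-np.sin(v[2])],[np.sin(v[2]),np.cos(v[2])]]);return ((p-c-v[:2])@R+c) if inv else ((p-c)@R.T+c+v[:2])
    look=lambda d,p:cv2.remap(d.astype(np.float32),p[:,1].astype(np.float32)[None],p[:,0].astype(np.float32)[None],cv2.INTER_LINEAR,borderMode=cv2.BORDER_CONSTANT,borderValue=30)
    f=lambda v:np.minimum(look(db,mv(pa,v)),15).mean()+np.minimum(look(da,mv(pb,v,True)),15).mean()
    best=min((minimize(f,np.r_[pb.mean(0)-c,t],method='Nelder-Mead',options=dict(initial_simplex=np.r_[pb.mean(0)-c,t]+np.array([[0,0,0],[8,0,0],[0,8,0],[0,0,.15]]))) for t in(-.2,0,.2)),key=lambda r:r.fun)
    return best.x,best.fun,c
E
python3 - <<'E'
from sp import *
s=snap('top','t23')
I0=cv2.imread('pics/top0.png')[:,:,::-1].copy()
A=mask(s,I0,.52);B=mask(s,s['pixels'],.52);print(A.sum(),B.sum())
v,e,c=rigid(A,B);print('A->B mm,rad',v.round(2),round(e,2),'A centroid world',(c*.001+[.38,0]).round(4))
v,e,c=rigid(B,A);print('B->A',v.round(3),round(e,2),'B centroid',(c*.001+[.38,0]).round(4))
for k in range(0,180,5): print('%.3f'%(.38+k*.001),''.join('.#'[int(x)] for x in B[k,::3]))
E
```

```text
4257 4091
A->B mm,rad [-22.28  -5.86   0.12] 0.53 A centroid world [0.4519 0.0738]
B->A [22.13   5.835 -0.117] 0.53 B centroid [0.4299 0.0668]
0.380 ............................#########.......................
0.385 .................###.......###########......................
0.390 ...............#######.....###########......................
0.395 ....##........#########....###########......................
0.400 ..######......#########.....#########.......................
0.405 .#######.......#######.......######.........................
0.410 ..######.........####...........###.........................
0.415 ...####...........###............##.........................
0.420 .....##............##............###........................
0.425 .....##............###...........###........................
0.430 .....###............##............##........................
0.435 ......##............##............###.......................
0.440 ......##............###...........###.......................
0.445 ......###............##............##.......................
0.450 ......###....
[... 754 characters left out ...]
..............................
0.510 ............................................................
0.515 ............................................................
0.520 ............................................................
0.525 ............................................................
0.530 ............................................................
0.535 ............................................................
0.540 ............................................................
0.545 ............................................................
0.550 ............................................................
0.555 ............................................................
```

>>> {"fn": "play_rows", "kwargs": {"rows": [[3,[1,3,0],[0,0,0.05]],[3,[2,6,0],[0,0,0.1]],[3,[3,9.5,0],[0,0,0.15]],[3,[4,13,0],[0,0,0.2]],[3,[5,16.5,0],[0,0,0.25]],[3,[6,20,0],[0,0,0.28]],[3,[7,23.5,0],[0,0,0.28]],[3,[7.5,27,0],[0,0,0.28]]]}}

```text
time: 42.42
tool_pos: [0.4243, -0.0578, 0.2051]
ee_rot: [3.141, -0.001, 0.204]
wrist_force: [0.8, -0.8, 0.7]
width: 0.0299
```

>>> {"fn": "play_rows", "kwargs": {"rows": [[3,[0.8,3,-2],[0,0,0]],[3,[1.5,6.5,-4],[0,0,0]],[3,[2,10,-7],[0,0,0]],[3,[2.2,12.7,-10],[0,0,0]],[3,[2.2,12.7,-13],[0,0,0]],[3,[2.2,12.7,-15],[0,0,0]],[3,[2.2,12.7,-15],[0,0,0]],[3,[2.2,12.7,-15],[0,0,0]]]}}

```text
time: 43.08
tool_pos: [0.4448, 0.0671, 0.0543]
ee_rot: [-3.141, 0.002, 0.204]
wrist_force: [0.2, -0.3, -0.3]
width: 0.0299
```

>>> {"fn": "play_rows", "kwargs": {"rows": [[3,[0,-0.25,-1.5],[0,0,0]],[3,[0,-0.25,-3],[0,0,0]],[3,[0,-0.25,-4],[0,0,0]],[3,[0,-0.25,-4.6],[0,0,0]],[3,[0,-0.25,-4.9],[0,0,0]],[3,[0,-0.25,-4.9],[0,0,0]],[3,[0,-0.25,-4.9],[0,0,0]]]}}

```text
time: 43.67
tool_pos: [0.4468, 0.0634, 0.0068]
ee_rot: [3.141, -0.001, 0.202]
wrist_force: [-0.1, 0.3, -0.7]
width: 0.0301
```

>>> {"fn": "play_rows", "kwargs": {"rows": [[3,[0,0,-0.2],[0,0,0]],[3,[0,0,-0.3],[0,0,0]],[0.2,[0,0,-0.3],[0,0,0]],[0.2,[0,0,-0.3],[0,0,0]],[0.2,[0,0,-0.3],[0,0,0]],[0.2,[0,0,-0.3],[0,0,0]],[0.2,[0,0,-0.3],[0,0,0]],[0.2,[0,0,-0.3],[0,0,0]]]}}

```text
time: 44.33
tool_pos: [0.4462, 0.0636, 0.003]
ee_rot: [-3.142, -0.0, 0.202]
wrist_force: [-0.3, 0.1, 0.7]
width: 0.009
```

>>> {"fn": "play_rows", "kwargs": {"rows": [[0.2,[0,0,0],[0,0,0]],[0.2,[0,0,0],[0,0,0]]]}}

```text
time: 44.5
tool_pos: [0.4461, 0.0635, 0.003]
ee_rot: [-3.142, -0.0, 0.202]
wrist_force: [-0.1, 0.5, 0.7]
width: 0.009
```

Handle pinched at 9 mm. Moving the spoons back.

>>> {"fn": "play_rows", "kwargs": {"rows": [[0.2,[0.3,0.05,0],[0,0,-0.015]],[0.2,[0.7,0.12,0],[0,0,-0.04]],[0.2,[1.1,0.2,0],[0,0,-0.06]],[0.2,[1.5,0.28,0],[0,0,-0.085]],[0.2,[1.9,0.35,0],[0,0,-0.105]],[0.2,[2.15,0.39,0],[0,0,-0.117]],[0.2,[2.15,0.39,0],[0,0,-0.117]],[0.2,[2.15,0.39,0],[0,0,-0.117]]]}}

```text
time: 45.17
tool_pos: [0.4684, 0.0674, 0.003]
ee_rot: [3.141, -0.002, 0.085]
wrist_force: [0.6, 1.1, 0.8]
width: 0.0088
```

>>> {"fn": "play_rows", "kwargs": {"rows": [[1.5,[0,0,0],[0,0,0]],[2.5,[0,0,0],[0,0,0]],[2.5,[0,0,0],[0,0,0]],[2.5,[0,0,0],[0,0,0]],[2.5,[0,0,2],[0,0,0]],[2.5,[0,0,5],[0,0,0]],[2.5,[0,0,9],[0,0,0]],[2.5,[0,0,12],[0,0,0]]]}}

```text
time: 45.83
tool_pos: [0.4677, 0.0674, 0.1252]
ee_rot: [3.142, -0.001, 0.085]
wrist_force: [1.0, 0.6, -0.4]
width: 0.0251
```

>>> {"fn": "play_rows", "kwargs": {"rows": [[5,[-1.5,-3.5,1],[0,0,0]],[5,[-3,-7,2],[0,0,0]],[5,[-4.5,-10.5,4],[0,0,0]],[5,[-6,-14,6],[0,0,0]],[5,[-7.5,-17.5,8],[0,0,0]],[5,[-9,-21,8],[0,0,0]],[5,[-10.5,-24.5,8],[0,0,0]],[5,[-12,-28,8],[0,0,0]]]}}

```text
time: 46.5
tool_pos: [0.3467, -0.2143, 0.2038]
ee_rot: [3.14, -0.002, 0.085]
wrist_force: [0.2, -0.5, 0.2]
width: 0.0499
```

>>> {"fn": "play_rows", "kwargs": {"rows": [[5,[-1,-3.5,0],[0,0,0]],[5,[-2,-7,0],[0,0,0]],[5,[-3,-10.5,0],[0,0,0]],[5,[-3,-13,0],[0,0,0]],[5,[-3,-13,0],[0,0,0]]]}}

```text
time: 46.92
tool_pos: [0.3163, -0.3464, 0.202]
ee_rot: [3.141, 0.001, 0.08]
wrist_force: [-0.1, 0.3, -0.6]
width: 0.05
```

Run:
```python
from sp import *
s=snap('top','t24');b=snap('side','s24');I0=cv2.imread('pics/top0.png')[:,:,::-1].copy()
A=mask(s,I0,.52);B=mask(s,s['pixels'],.52);v,e,c=rigid(B,A);print(A.sum(),B.sum(),'B->A',v.round(3),round(e,2))
o=get_obs();print(o['time'],o['tool_pos'])
for n,q,ref in(('top',s,'top0'),('side',b,'side0')):
    p=cv2.imread(f'pics/{ref}.png')[:,:,::-1].astype(int);d=(np.abs(p-q['pixels']).max(2)>30).astype(np.uint8)
    k,l,st,ce=cv2.connectedComponentsWithStats(d);print(n,[(int(st[i,4]),ce[i][::-1].round().astype(int).tolist()) for i in range(1,k) if st[i,4]>6])
def dk(P,r): return [(t,near(dark(t['pixels']),proj(t,[P])[0][::-1],r)) for t in(s,b)]
print('lifter',fit(dk([.4445,.393,.025],12),LIFT,[.4445,.393,.003,.16]),'post',fit(dk([.605,.103,.05],8),POST,[.605,.103,.045,-.08],(0,1)))
for n in('ring1','ring3'):print(n,[(c,round(d['confidence'],2),d['point']) for c in('top','side') for d in silhouettes(c,n)])
```

```text
4257 4279 B->A [ 0.563  1.956 -0.027] 0.09
47.0167 [ 0.31719468 -0.34276908  0.20232088]
top [(187, [174, 195]), (24, [190, 225]), (392, [198, 375]), (441, [203, 319]), (70, [199, 235]), (29, [196, 243]), (8, [240, 253]), (34, [251, 259]), (15, [248, 227]), (50, [256, 238]), (8, [244, 261]), (8, [246, 230]), (18, [250, 242]), (37, [255, 254]), (44, [257, 222]), (26, [259, 246]), (23, [266, 231]), (9, [261, 264]), (10, [264, 249]), (5529, [339, 472]), (798, [369, 255]), (1622, [371, 358]), (63, [378, 210])]
side [(147, [14, 75]), (133, [41, 33]), (4829, [128, 33]), (12959, [258, 73]), (22, [75, 81]), (9, [98, 83]), (57, [192, 249]), (30, [185, 254]), (14, [191, 201]), (7, [194, 218]), (10, [198, 194]), (8, [194, 207]), (9, [200, 205]), (10, [202, 212]), (22, [207, 204]), (11, [211, 209]), (7, [211, 217]), (7, [215, 199]), (64, [220, 42]), (427, [248, 248]), (10, [240, 49]), (474, [293, 256])]
lifter (array([0.44489725, 0.39182886, 0.003     , 0.11823589]), np.float64(0.23197612166404724)) post (array([ 0.60634766,  0.10343945,  0.045     , -0.08      ]), np.float64(1.4181638956069946))
ring1 [('top', 0.55, [215.9, 402.8]), ('side', 0.75, [314.6, 235.1]), ('side', 0.43, [143.1, 208.8])]
ring3 [('top', 0.55, [215.9, 402.8]), ('side', 0.75, [314.6, 235.1]), ('side', 0.43, [143.1, 208.8])]
```

The spoons are back to within about 2 mm and 1.5°. The lifter is upright on its mat, the tray is against its inner stop and the jars and the rest match the first picture, so I'll hand in.

```bash
python3 -c "
from bench import *
print(close_job())"
```

```text
the job is handed in; nothing more can be done
None
```

I pulled the tray fully out and set both napkin rings in slots with the lifter: ring1 (blue) in slot 3 and ring3 (dark green-grey) in slot 2. Then I stood the lifter back on its mat and pushed the tray fully in. ring2 and ring4 were not in the scene, and I left the pink look-alike alone.

**One thing went wrong:** the pull's bar pushed the measuring spoons about 2.2 cm and turned them slightly as the tray came out. I noticed this only at the end, so I pinched the middle handle and moved them back. They now sit about 2 mm and 1.5° from where they started. My first try at gripping the pull also closed beside the post, and the second held.

**Last checks:**
- **Tray:** the pull moved 110 mm between its two stops, and the force rose with no further movement when it was fully in. It ended about 6 mm further in than it was at the start.
- **Lifter:** it is upright, within about 2 mm of where it stood before. Fitted turns ranged from 0.12 to 0.16 rad, against about 0.16 at the start.
- **Jars, bowl, funnel and pink ring:** the pictures show no change from the first ones.
- **Rings:** I checked these only before the tray went in, because the deck hides them now. Both fitted between the ribs and lips. Fitted heights were 27–30 mm for ring1 and 32 mm for ring3; 29 mm is seated.
- **Disagreement:** the outline fits put the rings 65 mm apart and the facet edges 62 mm, where the slots are 60 mm apart. I put this down to pixel error of about 2.7 mm per pixel, so the seating is likely but not certain.

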